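Set the radio counter for the next watch

ROBOT

A 6-joint arm with a two-finger parallel gripper is mounted at the origin on the work surface. World frame = base frame: x ahead of the robot, y to its left, z up, the work surface at z = 0. Lengths are in m, angles in degrees, forces in N, time in s.
With the tool pointing down it reaches from about 0.3 to 0.75 m from the base axis. Payload 8.5 kg.
Tool frame: the origin (TCP) lies on the mounting face of the last link; the fingertips stand 173 mm ahead of it and the grasp point (between the pads) lies 155 mm ahead of it (env.tips_ahead is the distance from the TCP to the fingertips, in m); x points along the fingers, z is the direction in which the jaws open and shut, and the axes are right-handed (so a half turn about x gives the same grasp; the last joint's range is limited). The gripper opens to 85 mm and grips with 20 to 120 N. Pads are 22 mm wide; open, the fingers measure 114 mm over their backs; the gripper's body (76 mm by 85 mm) begins 54 mm behind the grasp point. The pads swing forward as they close: fully open they stand 13 mm farther back than shut.
Start: joints at [56.476, 21.807, 74.336, -0, 83.858, -12.336], TCP at [0.199, 0.513, 0.405] pointing down, gripper open.
Joint ranges: [-178.18, 178.18], [-50.72, 133.34], [12.68, 142.11], [-81.47, 261.47], [9.98, 163.14], [-165.26, 165.26]. Speed limits (degrees/s): [136.94, 136.94, 180, 180, 180, 180].

INTERFACE

Orientations are given as a 3x3 rotation matrix whose columns are the frame's x, y, z axes.
In Python, from rig import env, optics gives the robot as it stands.
- The arm moves only by the shell command python3 -m inch 'ROWS' [FORCE]. ROWS is JSON, a list of rows, each a list of 3 entries, a list of its own where there are three numbers: the closure, from -1 (fully open) to 1 (shut), then the shift along the tool's x, y, z in units of 30 mm (1.0 is 30 mm), then the turn about the tool's x in units of 5 degrees (1.0 is 5 degrees). In form: [[hand, [x, y, z], yaw], ...]. A call has exactly 8 rows; each row shifts and turns the commanded pose from where the row before left it, along the tool's axes as they then stand; what a row does not reach is not made up. A row lasts 1/12 s, in which the tool goes at most 41.7 mm and 7.16 degrees, less where a joint would pass 70% of its speed; a pose out of reach is approached as far as the arm can. A call is refused whole if a number of a shift passes 1 or a number of a turn 1, either way. A call with a gripper value outside its range is refused whole. The fingers move at their own pace and stop on an object; FORCE is the grip in N (left out, the last holds). Time passes only in rows, so rows that do not move let the fingers close, or fill a call up. It gives the time, the measured TCP pose, the force and the opening at its end, in the units of the state.
- env.observe(): the state, without advancing time (a new reading comes with each control period).
- optics.get_image(name): name is "side" or "top" or "wrist"; returns the picture (384x512x3 uint8, red, green, blue); there is no depth.
- optics.camera_params(name): a dict with "fx", "fy", "cx", "cy" (pixels), "xyz" and "rotation" of the camera in the world. Camera axes: x right, y down, z forward; pixel columns grow to the right and rows downward; lengths in m; the calibration is good to about 2 mm. A picture is of the moment at which its call begins: read the wrist's pose just before it. camera_params takes no time and is no camera call; for the wrist camera it gives the pose at the moment of the call.
- env.close_job(): hands the job in, once; it reports no verdict.
The state is a dict: "time_s": time; "q": joint angles; "qvel": joint speeds; "joint_efforts": joint torques, N m; "position": TCP position; "tool_rot": TCP orientation; "ft_force": force on the tool from outside, world axes, zero at the start; "wrist_torque": the same for the moment, N m; "grip_width": finger opening in m.
Only numpy, scipy, OpenCV 4.12 (cv2) and the standard library are available. Lean on these libraries where they do the work, as an engineer would, in place of code of your own. Each camera call takes 0.05 s, during which the arm holds its last target.

TASK

Set out the radio counter for the next operator around the message pad, which stays where it is: lay the blue radio face up beside the pad on the side where the telephone stands, antenna pointing away from the operator, and lay the ink pad beside the other side of the message pad, its long sides parallel to the message pad's side edge, with the stamp standing on the middle of it. Stand the loudspeaker behind the message pad, facing the operator. Radio, ink pad and loudspeaker each lie square to the message pad, centred on its edge with a gap of about 3 cm (two fingers), and the mug and pen cup must not be disturbed.

Things in the scene. Friction and masses are not known exactly. Their poses are not given: they have to be found in the camera images.
- radio: Blue-faced two-way radio, loose (0.3 kg), lying on its back on the counter. Black case 120 x 58 x 34 mm (x, y, z); a black stub antenna, 13 mm thick, sticks out 35 mm beyond the case's +x end, 16 mm to its +y side (a small knob sticks out 11 mm on the -y side). Origin: centre of the underside of the case (antenna not counted). x points along the radio towards the antenna, z out of its blue face (up). Grip it across its 58 mm width.
- ink_pad: Closed stamp ink pad, loose (0.13 kg): flat case, black below and red lid, 92 x 60 x 18 mm (x, y, z), flat top. Origin: centre of the underside; x along the long side, z up. Grip it across its 60 mm width.
- stamp: Hand stamp, loose (0.08 kg), standing upright: black foot 48 x 34 mm (x, y) and 16 mm high, above it a round light-wood handle 27 mm in diameter between 56 and 74 mm above the underside, with a waist of 16 mm at 24 to 34 mm; 83 mm high in all. Origin: centre of the underside; z up.
- loudspeaker: Light-grey desk loudspeaker, loose (0.45 kg), standing upright: about 70 x 62 x 95 mm (depth x, width y, height z), a dark grille on its front, the -x side, that wraps over the front of the top as a dark strip. Origin: centre of the underside; z up. Grip it across its 62 mm width.
- message_pad: Wire-bound pad of ruled white paper lying on the counter, fixed: 110 mm deep (x) by 150 mm wide (y), 12 mm thick (wire 14 mm). Origin: centre of the underside. The dark wire binding is along its far edge, +x, which points away from the operator (the operator, like the robot, is on its -x side); +y is the operator's left. Behind it means on its +x side.
- telephone: Dark-grey desk telephone with handset, light keys and display, fixed, 160 mm wide (y), 170 mm deep (x), about 95 mm high, at the back of the counter either to the left (+y) or to the right (-y) of the message pad. Origin: middle of the front (-x) edge of its underside, the edge nearest the operator.
- desk_charger: Black round desk charger, 100 mm across, with a dark grey radio standing in it, 190 mm high in all, fixed, at the back of the counter on the other side from the telephone. Not part of the job. Origin: the point of its foot nearest the operator, on the counter, 50 mm to -x of the foot's centre.
- mug: White mug, loose, 80 mm across, 92 mm high, handle on its +y side. To be left alone. Origin: centre of the underside.
- pen_cup: Green pen cup with three pens, loose, 72 mm across, 95 mm high (pens to 145 mm). To be left alone. Origin: centre of the underside.
Things that resemble listed ones, but are neither listed nor needed, are in the scene too. What is shaped like the radio but white or yellow is not meant. Of the things that look like the stamp, the smaller one is meant.

How it is judged:
By the outcome, as a careful person would: the job done as asked, in the order asked, and still so for the second after the job is handed in, with the robot touching nothing.
It also fails if it takes over 99 s, if anything falls off the work surface, if the arm or the gripper's body presses on something with over 40 N, if the wrist force passes 120 N, or if a joint passes its speed limit or range.

## Working session

There is one attempt and no reset: what is moved stays moved. The work goes in short steps, Python scripts to look and compute and a shell command to move; the robot and the scene stay as the last step left them, time stands still between calls to the robot, and variables do not carry over. Pictures are saved under pics/ and viewed, and the job is handed in when it is done.

```bash
ls; mkdir -p pics; python3 - <<'E'
from rig import env, optics
import cv2
s=env.observe(); print({k:s[k] for k in ('time_s','position','tool_rot','grip_width','ft_force')})
for n in ('side','top','wrist'):
    im=optics.get_image(n); cv2.imwrite(f'pics/a_{n}.png',im[:,:,::-1]); p=optics.camera_params(n); print(n,p)
E
```

```text
pics
{'time_s': 0.0, 'position': array([0.19877251, 0.51278099, 0.40410539]), 'tool_rot': array([[-8.19440167e-04, -9.32398020e-01,  3.61432234e-01],
       [-1.23118827e-03,  3.61433022e-01,  9.32397262e-01],
       [-9.99998906e-01,  3.19052639e-04, -1.44413025e-03]]), 'grip_width': 0.08554584943629488, 'ft_force': array([ 0.39376995, -0.42423238,  0.1278068 ])}
side {'fx': 405.4644206918774, 'fy': 405.4644206918774, 'cx': 262.33023414139006, 'cy': 186.3276156081632, 'xyz': array([0.48923089, 1.05587252, 1.10063311]), 'rotation': array([[-9.99365469e-01, -2.48185236e-02,  2.55479881e-02],
       [-3.56130627e-02,  7.08475086e-01, -7.04836692e-01],
       [-6.07106971e-04, -7.05299293e-01, -7.08909401e-01]])}
top {'fx': 433.50545229851855, 'fy': 433.50545229851855, 'cx': 254.03187392176622, 'cy': 190.5803587821183, 'xyz': array([0.36315003, 0.05538152, 1.52811451]), 'rotation': array([[-0.02642703, -0.99485048,  0.09784754],
       [-0.99941884,  0.02418575, -0.02402166],
       [ 0.02153145, -0.0984255 , -0.99491146]])}
wrist {'fx': 330.40200239026683, 'fy': 330.40200239026683, 'cx': 262.0608348239121, 'cy': 190.07420355495543, 'xyz': array([0.13215156, 0.53898379, 0.37316005]), 'rotation': array([[ 3.61479384e-01,  8.94806990e-01,  2.62017376e-01],
       [ 9.32379693e-01, -3.46649097e-01, -1.02481760e-01],
       [-8.73307723e-04,  2.81344724e-01, -9.59606369e-01]])}
```

View pics/a_top.png

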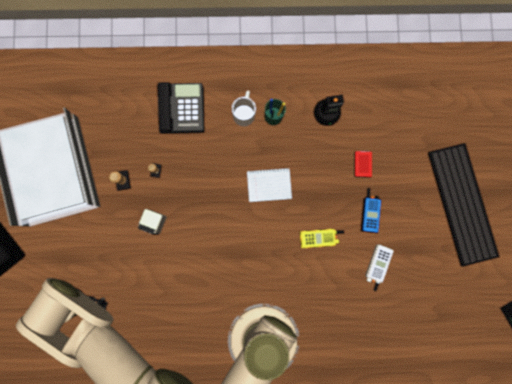

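View pics/a_side.png

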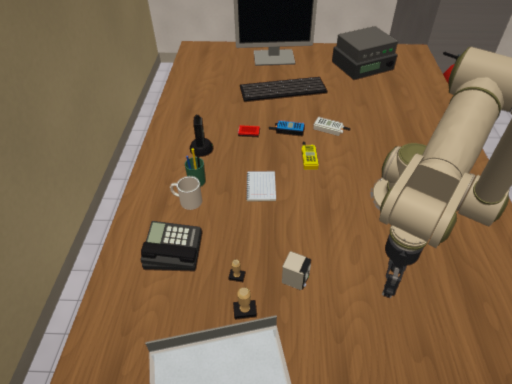

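View pics/a_wrist.png

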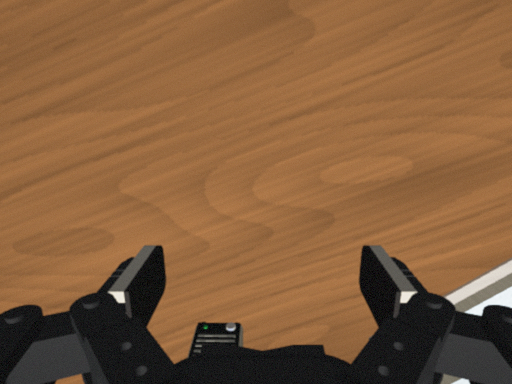

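```bash
python3 - <<'E'
import cv2
im=cv2.imread('pics/a_top.png')
cv2.imwrite('pics/a1.png',cv2.resize(im[130:290,230:410],None,fx=4.4,fy=3.7*1.0 if 0 else 3.75,interpolation=cv2.INTER_CUBIC))
s=cv2.imread('pics/a_side.png')
cv2.imwrite('pics/a2.png',cv2.resize(s[210:330,130:330],None,fx=4,fy=4,interpolation=cv2.INTER_CUBIC))
E
cat > h.py <<'E'
import numpy as np
from rig import env, optics
def ray(p,u,v,z=0.):
    d=p['rotation']@np.array([(u-p['cx'])/p['fx'],(v-p['cy'])/p['fy'],1.])
    t=(z-p['xyz'][2])/d[2]
    return p['xyz']+t*d
def proj(p,X):
    c=p['rotation'].T@(np.asarray(X,float)-p['xyz']); return np.array([p['fx']*c[0]/c[2]+p['cx'],p['fy']*c[1]/c[2]+p['cy']])
E
```

```text
(no output)
```

View pics/a1.png

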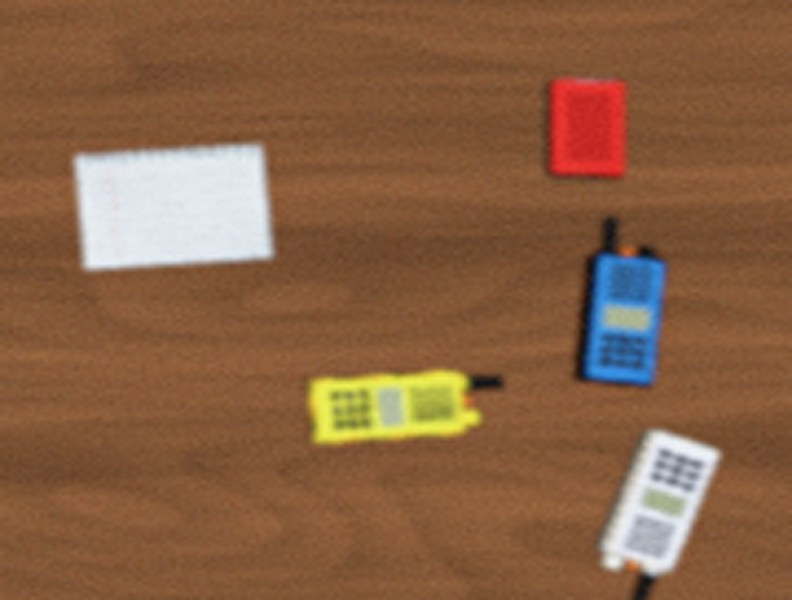

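View pics/a2.png

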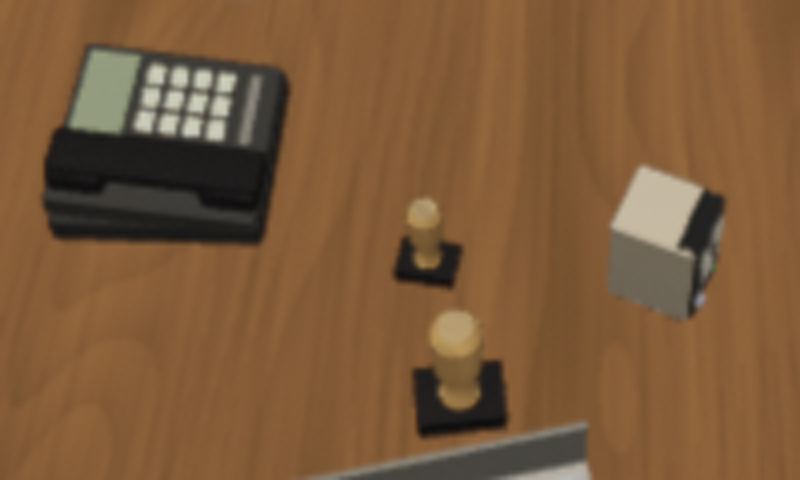

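a1: pad corners (74,155),(263,145),(272,257),(85,269); red ink pad (587,128), blue radio (622,318, antenna up/away), yellow and white lookalikes excluded. a2: two stamps, at (425,240) smaller → meant, and at (458,370) larger; loudspeaker (665,240). The telephone is on the left (+y).

```bash
python3 - <<'E'
from h import *
np.set_printoptions(precision=4,suppress=True)
p=optics.camera_params('top')
f=lambda u,v:(230+(u+.5)/4.4-.5,130+(v+.5)/3.75-.5)
def quad(name,pts,z):
    P=np.array([ray(p,*f(*q),z)[:2] for q in pts]); print(name,P.mean(0),'sides',[np.round(np.linalg.norm(P[i]-P[(i+1)%4]),4) for i in range(4)],'ang',[np.round(np.degrees(np.arctan2(*(P[(i+1)%4]-P[i])[::-1])),1) for i in range(4)])
quad('pad',[(74,155),(263,145),(272,257),(85,269)],.012)
quad('ink',[(551,79),(626,83),(624,177),(549,175)],.018)
quad('radio',[(600,252),(665,260),(653,384),(588,378)],.034)
quad('yellow',[(310,382),(468,372),(470,432),(315,443)],.034)
g=lambda u,v:ray(p,u,v,0)[:2]
print('phone',ray(p,181,108,.05),'mug',ray(p,243,109,.09),'pen',ray(p,274,113,.09),'charger',ray(p,328,113,.0))
print('stamp top',ray(p,152.5,167.5,.083),'big',ray(p,115,177,.1))
print('lsp',ray(p,151,220,.095))
s=optics.camera_params('side')
h=lambda u,v:(130+(u+.5)/4-.5,210+(v+.5)/4-.5)
print('stamp side',ray(s,*h(423,205),.083),'foot',ray(s,*h(428,262),.016),'lsp top',[ray(s,*h(*q),.095) for q in [(641,165),(722,195),(688,255),(612,228)]])
E
```

```text
pad [ 0.532  -0.0348] sides [np.float64(0.1523), np.float64(0.1062), np.float64(0.1498), np.float64(0.1079)] ang [np.float64(-87.8), np.float64(-178.1), np.float64(92.9), np.float64(3.2)]
ink [ 0.5973 -0.3701] sides [np.float64(0.0609), np.float64(0.0899), np.float64(0.0605), np.float64(0.0917)] ang [np.float64(-94.9), np.float64(175.9), np.float64(86.8), np.float64(-3.8)]
radio [ 0.4169 -0.3873] sides [np.float64(0.052), np.float64(0.1152), np.float64(0.0515), np.float64(0.1171)] ang [np.float64(-99.6), np.float64(172.1), np.float64(82.4), np.float64(-7.6)]
yellow [ 0.3402 -0.1978] sides [np.float64(0.1246), np.float64(0.0548), np.float64(0.1219), np.float64(0.0556)] ang [np.float64(-87.3), np.float64(179.1), np.float64(93.2), np.float64(1.9)]
phone [0.8034 0.2662 0.05  ] mug [0.7838 0.0508 0.09  ] pen [ 0.7677 -0.0542  0.09  ] charger [ 0.7891 -0.2568  0.    ]
stamp top [0.5912 0.3587 0.083 ] big [0.5597 0.4783 0.1   ]
lsp [0.4153 0.3617 0.095 ]
stamp side [0.5953 0.3615 0.083 ] foot [0.5941 0.3681 0.016 ] lsp top [array([0.4325, 0.3279, 0.095 ]), array([0.3727, 0.353 , 0.095 ]), array([0.3997, 0.4058, 0.095 ]), array([0.4544, 0.3848, 0.095 ])]
```

```bash
cat >> h.py <<'E'
def plan(tx,ty,tz,phi=None):
    "print total units: turn first, then shift (in axes after turn)"
    s=env.observe(); R=s['tool_rot']; p=s['position']
    a=np.degrees(np.arctan2(R[1,2],R[0,2])); turn=0
    if phi is not None: turn=(a-phi+180)%360-180
    c,sn=np.cos(np.radians(turn)),np.sin(np.radians(turn))
    R2=R@np.array([[1,0,0],[0,c,-sn],[0,sn,c]])
    sh=R2.T@(np.array([tx,ty,tz])-p)/.03
    print('t%.2f phi%.2f pos'%(s['time_s'],a),np.round(p,4),'| turn units %.3f shift units'%(turn/5),np.round(sh,3),'grip %.4f'%s['grip_width'],'F',np.round(s['ft_force'],1))
E
python3 -c "
from h import *
print(env.tips_ahead)
plan(.48,-.04,.40,92.5)"
```

```text
0.1734
t0.15 phi68.82 pos [0.1988 0.5128 0.4043] | turn units -4.737 shift units [  0.154  -8.562 -18.818] grip 0.0856 F [0.4 0.4 0.1]
```

```bash
python3 -m inch '[[-1,[0,0,0],-0.95],[-1,[0,0,0],-0.95],[-1,[0,0,0],-0.95],[-1,[0,0,0],-0.95],[-1,[0,0,0],-0.95],[-1,[0,-0.7,-1],0],[-1,[0,-0.7,-1],0],[-1,[0,-0.7,-1],0]]'
python3 -m inch '[[-1,[0,-0.7,-1],0],[-1,[0,-0.7,-1],0],[-1,[0,-0.7,-1],0],[-1,[0,-0.7,-1],0],[-1,[0,-0.7,-1],0],[-1,[0,-0.7,-1],0],[-1,[0,-0.7,-1],0],[-1,[0,-0.7,-1],0]]'
python3 -c "
from h import *
plan(.48,-.04,.40,92.5)"
```

```text
time_s: 0.82
position: [0.266, 0.4247, 0.4044]
tool_rot: [[-0.0, -0.999, -0.046], [-0.0, -0.046, 0.999], [-1.0, 0.0, -0.0]]
ft_force: [0.5, 0.7, 0.3]
grip_width: 0.0853
time_s: 1.48
position: [0.445, 0.1918, 0.4047]
tool_rot: [[-0.0, -0.999, -0.045], [-0.0, -0.045, 0.999], [-1.0, 0.0, 0.0]]
ft_force: [1.3, 1.2, 0.1]
grip_width: 0.0856
t1.48 phi92.56 pos [0.445  0.1918 0.4047] | turn units 0.011 shift units [ 0.155 -0.827 -7.769] grip 0.0856 F [1.3 1.2 0.1]
```

```bash
python3 -m inch '[[-1,[0,-0.1,-1],0],[-1,[0,-0.1,-1],0],[-1,[0,-0.1,-1],0],[-1,[0,-0.1,-1],0],[-1,[0,-0.1,-1],0],[-1,[0,-0.1,-1],0],[-1,[0,-0.1,-1],0],[-1,[0,-0.1,-0.4],0]]'
python3 - <<'E'
from h import *
import cv2
p=optics.camera_params('wrist'); im=optics.get_image('wrist'); cv2.imwrite('pics/b.png',im[:,:,::-1])
np.savez('b.npz',**p)
X=[.532,-.035]; print([np.round(proj(p,[.532+a,-.035+b,.012])) for a,b in [(.055,.075),(.055,-.075),(-.055,-.075),(-.055,.075)]])
E
```

```text
time_s: 2.15
position: [0.4784, -0.0301, 0.4045]
tool_rot: [[-0.0, -0.999, -0.042], [-0.001, -0.042, 0.999], [-1.0, 0.0, -0.001]]
ft_force: [0.5, 1.2, 0.2]
grip_width: 0.0854
[array([316., 251.]), array([192., 247.]), array([190., 156.]), array([325., 162.])]
```

View pics/b.png

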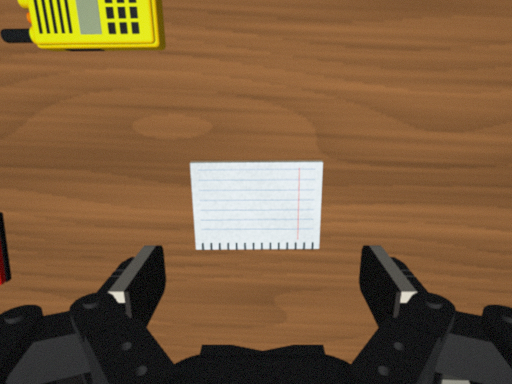

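b.png shows the pad at about (257,205), wire at its lower edge (away from operator), corners near (190,162),(322,162),(319,249),(196,249). Measuring with a mask.

```bash
cat >> h.py <<'E'
import cv2
def rect(p,mask,z,seed=None,minarea=200):
    "components -> world rectangles at height z"
    n,l,st,ce=cv2.connectedComponentsWithStats(mask.astype(np.uint8)); out=[]
    for i in range(1,n):
        if st[i,4]<minarea: continue
        c,_=cv2.findContours((l==i).astype(np.uint8),cv2.RETR_EXTERNAL,cv2.CHAIN_APPROX_NONE)
        c=cv2.convexHull(c[0])[:,0]
        W=np.array([ray(p,u,v,z)[:2] for u,v in c])
        (cx,cy),(w,h),a=cv2.minAreaRect((W*1000).astype(np.float32))
        print('px',np.round(ce[i]),'n',st[i,4],'centre mm (%.1f %.1f) size %.1f x %.1f ang %.2f'%(cx,cy,w,h,a)); out.append((cx,cy,w,h,a,W))
    return out
def hsv(name_or_im):
    return cv2.cvtColor(name_or_im,cv2.COLOR_BGR2HSV)
E
python3 - <<'E'
from h import *
im=cv2.imread('pics/b.png'); p=dict(np.load('b.npz'))
H=hsv(im); m=(H[...,1]<60)&(H[...,2]>130); m[300:]=0; m[:100]=0
m=cv2.morphologyEx(m.astype(np.uint8),cv2.MORPH_CLOSE,np.ones((5,5)))
o=rect(p,m,.012)
for u,v in [(190.5,161.5),(322.5,161.5),(319.5,249.5),(196,249.5)]: print(np.round(ray(p,u,v,.012),4))
cv2.imwrite('pics/b1.png',cv2.resize(im[140:265,170:345],None,fx=4.5,fy=4.5,interpolation=cv2.INTER_CUBIC))
E
```

```text
px [257. 204.] n 11407 centre mm (533.3 -34.1) size 107.8 x 149.2 ang 2.66
[ 0.4832 -0.1093  0.012 ]
[0.477  0.0373 0.012 ]
[0.5844 0.0437 0.012 ]
[ 0.5907 -0.1047  0.012 ]
```

View pics/b1.png

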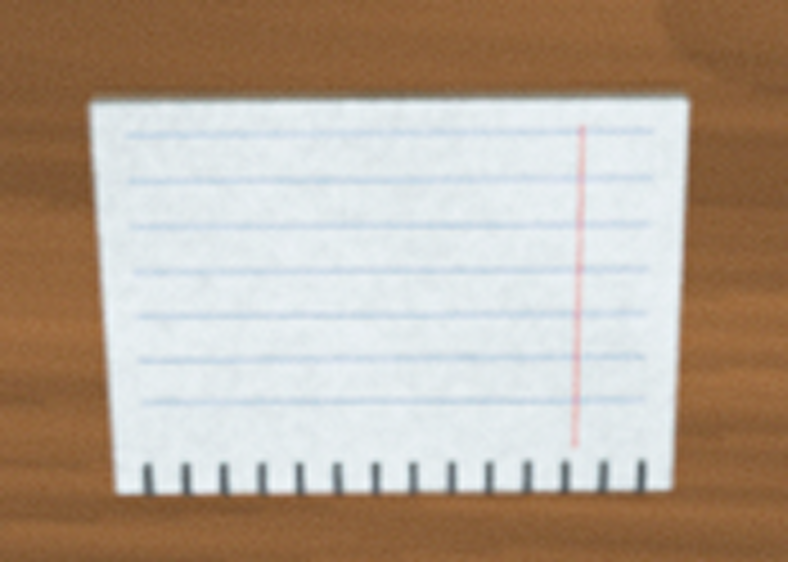

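```bash
python3 -m inch '[[-1,[0,0,-1],0],[-1,[0,0,-1],0],[-1,[0,0,-1],0],[-1,[0,0,-1],0],[-1,[0,0,-1],0],[-1,[0,0,-1],0],[-1,[0,0,-1],0],[-1,[0,0,-1],0]]'
python3 -m inch '[[-1,[0,0,-1],0],[-1,[0,0,-1],0],[-1,[0,0,-1],0],[-1,[0,-0.4,-0.6],0],[-1,[0,0,0],0.6],[-1,[0,0,0],0.7],[-1,[0,0,0],0.7],[-1,[0,0,0],0]]'
python3 - <<'E'
from h import *
p=optics.camera_params('wrist'); im=optics.get_image('wrist')[:,:,::-1].copy(); cv2.imwrite('pics/c.png',im)
np.savez('c.npz',**p)
H=hsv(im)
m=(H[...,0]>95)&(H[...,0]<125)&(H[...,1]>120)&(H[...,2]>60); m=cv2.morphologyEx(m.astype(np.uint8),cv2.MORPH_CLOSE,np.ones((9,9))); rect(p,m,.034)
m=((H[...,0]<6)|(H[...,0]>174))&(H[...,1]>150)&(H[...,2]>60); m=cv2.morphologyEx(m.astype(np.uint8),cv2.MORPH_CLOSE,np.ones((5,5))); rect(p,m,.018)
E
```

```text
time_s: 2.87
position: [0.4892, -0.2675, 0.4046]
tool_rot: [[-0.0, -0.999, -0.045], [0.001, -0.045, 0.999], [-1.0, 0.0, 0.001]]
ft_force: [-0.2, -0.5, 0.3]
grip_width: 0.0855
time_s: 3.53
position: [0.5064, -0.3736, 0.4044]
tool_rot: [[-0.0, -0.991, 0.131], [0.001, 0.131, 0.991], [-1.0, 0.0, 0.001]]
ft_force: [1.1, 0.0, -0.1]
grip_width: 0.0856
px [237.  73.] n 5857 centre mm (418.3 -386.2) size 52.7 x 113.9 ang 81.73
px [275. 236.] n 3558 centre mm (598.2 -370.2) size 57.8 x 92.1 ang 86.88
```

View pics/c.png

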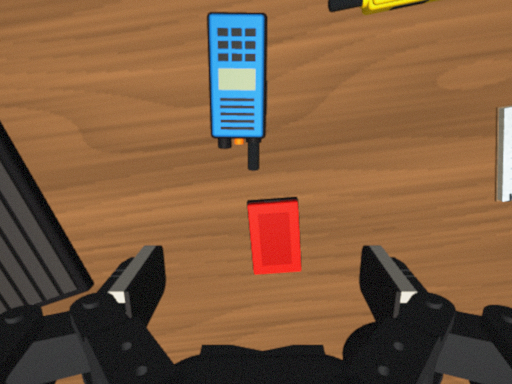

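c.png: blue radio with black antenna at (237,75), red ink pad at (275,236); both measured cleanly. The blue one is unmistakable (yellow at the top edge, white out of view).

```bash
python3 -c "
from h import *
plan(.418,-.386,.26,81.7)"
```

```text
t3.58 phi82.67 pos [ 0.5063 -0.3736  0.4045] | turn units 0.194 shift units [ 4.816  2.85  -0.836] grip 0.0853 F [ 0.2  0.5 -0.3]
```

```bash
python3 -m inch '[[-1,[0,0,0],0.19],[-1,[0.5,1,-0.3],0],[-1,[0.8,1,-0.3],0],[-1,[0.9,0.85,-0.24],0],[-1,[1,0,0],0],[-1,[1,0,0],0],[-1,[0.6,0,0],0],[-1,[0,0,0],0]]'
python3 -c "
from h import *
plan(.418,-.386,.183,81.7)"
```

```text
time_s: 4.25
position: [0.417, -0.3861, 0.2573]
tool_rot: [[-0.004, -0.989, 0.145], [0.006, 0.145, 0.989], [-1.0, 0.005, 0.005]]
ft_force: [-0.2, 0.3, -0.0]
grip_width: 0.0859
t4.25 phi81.64 pos [ 0.417  -0.3861  0.2573] | turn units -0.012 shift units [ 2.476 -0.043 -0.005] grip 0.0859 F [-0.2  0.3 -0. ]
```

```bash
python3 -m inch '[[-1,[0.7,0,0],0],[-1,[0.8,0,0],0],[-1,[0.6,0,0],0],[-1,[0.35,0,0],0],[0.3,[0,0,0],0],[0.6,[0,0,0],0],[1,[0,0,0],0],[1,[0,0,0],0]]' 40
python3 - <<'E'
from h import *
plan(.418,-.386,.183,81.7)
im=optics.get_image('wrist')[:,:,::-1]; cv2.imwrite('pics/d.png',im)
E
```

```text
time_s: 4.92
position: [0.4178, -0.3871, 0.1889]
tool_rot: [[0.002, -0.989, 0.146], [-0.002, 0.146, 0.989], [-1.0, -0.002, -0.002]]
ft_force: [0.3, 1.4, 5.5]
grip_width: 0.0571
t4.92 phi81.63 pos [ 0.4178 -0.3871  0.1889] | turn units -0.015 shift units [ 0.197 -0.001  0.036] grip 0.0571 F [0.3 1.4 5.5]
```

View pics/d.png

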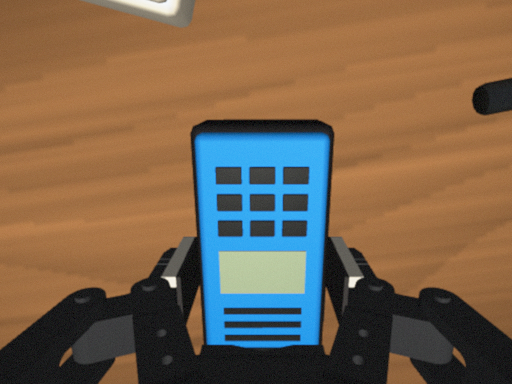

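```bash
python3 -m inch '[[1,[0,0,0],0],[1,[-0.4,0,0],0],[1,[-0.6,0,0],0],[1,[-0.8,0,0],0],[1,[-0.8,0,0],0],[1,[-0.8,0,0],0],[1,[0,0,0],-0.5],[1,[0,0,0],-0.5]]'
python3 - <<'E'
from h import *
plan(.5274,.0999,.26,92.6)
E
```

```text
time_s: 5.63
position: [0.4175, -0.3867, 0.2913]
tool_rot: [[0.002, -0.998, 0.057], [-0.003, 0.057, 0.998], [-1.0, -0.002, -0.003]]
ft_force: [0.4, 0.3, -3.0]
grip_width: 0.0567
t5.63 phi86.73 pos [ 0.4175 -0.3867  0.2913] | turn units -1.174 shift units [ 1.002 -4.394 16.041] grip 0.0567 F [ 0.4  0.3 -3. ]
```

```bash
python3 -m inch '[[1,[0,0,0],-0.58],[1,[0,0,0],-0.59],[1,[0,-0.27,1],0],[1,[0,-0.27,1],0],[1,[0,-0.27,1],0],[1,[0,-0.27,1],0],[1,[0,-0.27,1],0],[1,[0,-0.27,1],0]]'
python3 -m inch '[[1,[0,-0.27,1],0],[1,[0,-0.27,1],0],[1,[0,-0.27,1],0],[1,[0,-0.27,1],0],[1,[0,-0.27,1],0],[1,[0,-0.27,1],0],[1,[0,-0.27,1],0],[1,[0,-0.27,1],0]]'
python3 -m inch '[[1,[0,-0.27,1],0],[1,[0,-0.27,0.9],0],[1,[0.2,0,0],0],[1,[0.3,0,0],0],[1,[0.2,0,0],0],[1,[0,0,0],0],[1,[0,0,0],0],[1,[0,0,0],0]]'
python3 - <<'E'
from h import *
plan(.5274,.0999,.1885,92.6)
im=optics.get_image('wrist')[:,:,::-1]; cv2.imwrite('pics/e.png',im); np.savez('e.npz',**optics.camera_params('wrist'))
E
```

```text
time_s: 6.3
position: [0.4583, -0.2034, 0.2897]
tool_rot: [[0.0, -0.999, -0.043], [-0.0, -0.043, 0.999], [-1.0, -0.0, -0.0]]
ft_force: [1.1, -0.3, -2.5]
grip_width: 0.057
time_s: 6.97
position: [0.5127, 0.0393, 0.2897]
tool_rot: [[0.001, -0.999, -0.043], [-0.0, -0.043, 0.999], [-1.0, -0.001, -0.0]]
ft_force: [0.5, -0.6, -3.5]
grip_width: 0.0566
time_s: 7.63
position: [0.5266, 0.0945, 0.2684]
tool_rot: [[0.0, -0.999, -0.042], [-0.0, -0.042, 0.999], [-1.0, -0.0, -0.0]]
ft_force: [-0.5, -0.8, -1.7]
grip_width: 0.0566
t7.63 phi92.38 pos [0.5266 0.0945 0.2684] | turn units -0.043 shift units [ 2.663 -0.036  0.179] grip 0.0566 F [-0.5 -0.8 -1.7]
```

View pics/e.png

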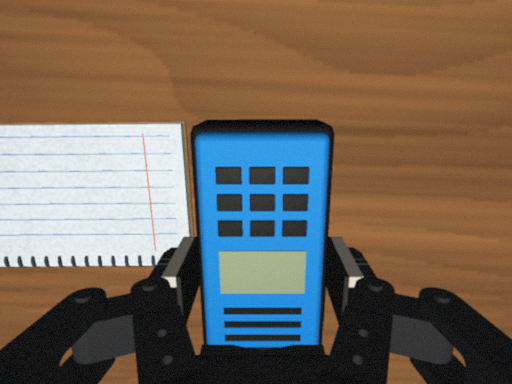

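```bash
python3 - <<'E'
from h import *
p=dict(np.load('e.npz'))
for u in(197,327): print(ray(p,u,134,.2684-.1889+.034))
print(ray(p,262,121,.2684-.1889+.034))
d=dict(np.load('c.npz'))
# pad right edge in e
for u,v in[(183,124),(191,264)]: print('pad edge',ray(p,u,v,.012))
E
```

```text
[0.47086482 0.06839567 0.1135    ]
[0.46884477 0.11674195 0.1135    ]
[0.46510737 0.0923695  0.1135    ]
pad edge [0.47741937 0.03979565 0.012     ]
pad edge [0.58225744 0.04318571 0.012     ]
```

```bash
python3 -m inch '[[1,[0.4,-0.02,0.17],-0.04],[1,[0.7,0,0],0],[1,[0.7,0,0],0],[1,[0.5,0,0],0],[1,[0.2,0,0],0],[1,[0.1,0,0],0],[1,[0,0,0],0],[1,[0,0,0],0]]'
python3 - <<'E'
from h import *
plan(.5274,.0999,.1885,92.6)
E
```

```text
time_s: 8.35
position: [0.5271, 0.1003, 0.1911]
tool_rot: [[0.002, -0.999, -0.046], [-0.0, -0.046, 0.999], [-1.0, -0.002, -0.0]]
ft_force: [-0.1, -0.3, -2.1]
grip_width: 0.0566
t8.35 phi92.65 pos [0.5271 0.1003 0.1911] | turn units 0.010 shift units [ 0.086 -0.008 -0.015] grip 0.0566 F [-0.1 -0.3 -2.1]
```

```bash
python3 -m inch '[[1,[0.06,0,0],0],[1,[0.03,0,0],0],[1,[0,0,0],0],[0,[0,0,0],0],[-0.5,[0,0,0],0],[-1,[0,0,0],0],[-1,[0,0,0],0],[-1,[-0.3,0,0],0]]'
python3 -m inch '[[-1,[-0.7,0,0],0],[-1,[-1,0,0],0],[-1,[-1,0,0],0],[-1,[-1,0,0],0],[-1,[-1,0,-0.7],0],[-1,[-0.7,-0.2,-1],0],[-1,[0,-0.5,-1],0],[-1,[0,-0.5,-1],0]]'
python3 - <<'E'
from h import *
plan(.598,-.370,.26,86.9)
p=optics.camera_params('wrist');im=optics.get_image('wrist')[:,:,::-1]; cv2.imwrite('pics/f.png',im); np.savez('f.npz',**p)
E
```

```text
time_s: 9.02
position: [0.5266, 0.1004, 0.1957]
tool_rot: [[-0.003, -0.999, -0.046], [0.0, -0.046, 0.999], [-1.0, 0.003, 0.0]]
ft_force: [-1.2, 0.2, -0.2]
grip_width: 0.0854
time_s: 9.68
position: [0.5679, -0.0098, 0.3612]
tool_rot: [[0.004, -0.999, -0.047], [-0.001, -0.047, 0.999], [-1.0, -0.004, -0.001]]
ft_force: [0.9, -0.2, -0.4]
grip_width: 0.0854
t9.68 phi92.70 pos [ 0.5679 -0.0098  0.3612] | turn units 1.160 shift units [  3.388  -1.639 -11.934] grip 0.0854 F [ 0.9 -0.2 -0.4]
```

View pics/f.png

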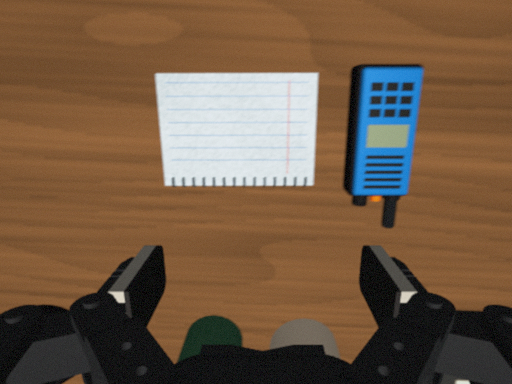

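f.png: radio at (383,132) beside the pad (240,130), antenna away; mug and pen cup at the bottom, untouched.

```bash
cat >> h.py <<'E'
def blue(H):
    m=(H[...,0]>95)&(H[...,0]<125)&(H[...,1]>120)&(H[...,2]>60); return cv2.morphologyEx(m.astype(np.uint8),cv2.MORPH_CLOSE,np.ones((9,9)))
def red(H):
    m=((H[...,0]<6)|(H[...,0]>174))&(H[...,1]>150)&(H[...,2]>60); return cv2.morphologyEx(m.astype(np.uint8),cv2.MORPH_CLOSE,np.ones((5,5)))
def white(H):
    m=(H[...,1]<60)&(H[...,2]>130); m[240:]=0; return cv2.morphologyEx(m.astype(np.uint8),cv2.MORPH_CLOSE,np.ones((5,5)))
E
python3 - <<'E'
from h import *
p=dict(np.load('f.npz'));H=hsv(cv2.imread('pics/f.png'))
rect(p,blue(H),.034); o=rect(p,white(H),.012)
E
python3 -m inch '[[-1,[0,0,0],0.58],[-1,[0,0,0],0.58],[-1,[0,-0.16,-1],0],[-1,[0,-0.16,-1],0],[-1,[0,-0.16,-1],0],[-1,[0,-0.16,-1],0],[-1,[0,-0.16,-1],0],[-1,[0,-0.16,-1],0]]'
python3 -c "
from h import *
plan(.598,-.370,.26,86.9)"
```

```text
px [385. 128.] n 6688 centre mm (527.6 97.6) size 113.6 x 52.5 ang 2.70
px [238. 128.] n 17886 centre mm (533.8 -34.8) size 106.5 x 150.1 ang 2.71
px [387. 135.] n 870 centre mm (531.2 108.1) size 20.0 x 37.8 ang 2.70
time_s: 10.4
position: [0.5866, -0.1915, 0.3592]
tool_rot: [[0.0, -0.998, 0.055], [-0.0, 0.055, 0.998], [-1.0, -0.0, -0.0]]
ft_force: [0.6, -0.1, 0.3]
grip_width: 0.0853
t10.40 phi86.86 pos [ 0.5866 -0.1915  0.3592] | turn units -0.008 shift units [ 3.307 -0.699 -5.922] grip 0.0853 F [ 0.6 -0.1  0.3]
```

```bash
python3 -m inch '[[-1,[0,-0.12,-1],0],[-1,[0,-0.12,-1],0],[-1,[0,-0.12,-1],0],[-1,[0.6,-0.12,-1],0],[-1,[0.8,-0.12,-1],0],[-1,[0.9,-0.1,-0.92],0],[-1,[0.8,0,0],0],[-1,[0.2,0,0],0]]'
python3 -c "
from h import *
plan(.598,-.370,.178,86.9)"
```

```text
time_s: 11.07
position: [0.5972, -0.3696, 0.2551]
tool_rot: [[-0.005, -0.998, 0.057], [0.005, 0.057, 0.998], [-1.0, 0.006, 0.004]]
ft_force: [0.4, 0.6, -0.8]
grip_width: 0.0855
t11.07 phi86.74 pos [ 0.5972 -0.3696  0.2551] | turn units -0.032 shift units [ 2.57  -0.043 -0.022] grip 0.0855 F [ 0.4  0.6 -0.8]
```

```bash
python3 -m inch '[[-1,[0.7,0,0],0],[-1,[0.8,0,0],0],[-1,[0.6,0,0],0],[-1,[0.3,0,0],0],[-1,[0.17,-0.02,-0.02],0],[-1,[0,0,0],0],[-1,[0,0,0],0],[-1,[0,0,0],0]]'
python3 - <<'E'
from h import *
plan(.598,-.370,.178,86.9)
p=optics.camera_params('wrist');im=optics.get_image('wrist')[:,:,::-1]; cv2.imwrite('pics/g.png',im)
E
```

```text
time_s: 11.73
position: [0.599, -0.3692, 0.1841]
tool_rot: [[0.002, -0.999, 0.054], [-0.002, 0.054, 0.999], [-1.0, -0.002, -0.002]]
ft_force: [-0.0, -0.6, -1.0]
grip_width: 0.0853
t11.73 phi86.88 pos [ 0.599  -0.3692  0.1841] | turn units -0.005 shift units [ 0.204  0.032 -0.027] grip 0.0853 F [-0.  -0.6 -1. ]
```

View pics/g.png

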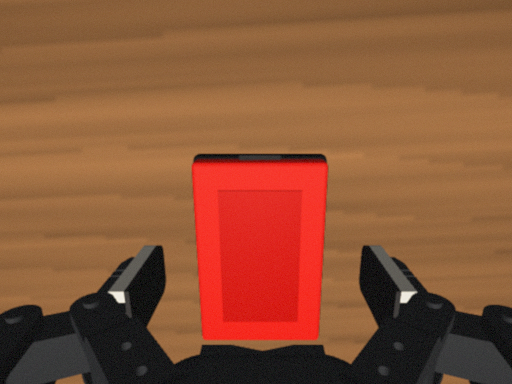

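Ink pad centred between the open fingers (260,245). Descent fell 6 mm short; going the rest and closing.

```bash
python3 -m inch '[[-1,[0.1,0,0],0],[-1,[0.1,0,0],0],[-1,[0,0,0],0],[0,[0,0,0],0],[0.5,[0,0,0],0],[1,[0,0,0],0],[1,[0,0,0],0],[1,[0,0,0],0]]' 40
python3 - <<'E'
from h import *
plan(.598,-.370,.178,86.9)
im=optics.get_image('wrist')[:,:,::-1]; cv2.imwrite('pics/g2.png',im)
E
```

```text
time_s: 12.45
position: [0.5987, -0.3693, 0.177]
tool_rot: [[0.001, -0.999, 0.055], [-0.001, 0.055, 0.999], [-1.0, -0.001, -0.001]]
ft_force: [-1.0, 0.7, 3.8]
grip_width: 0.0574
t12.45 phi86.86 pos [ 0.5987 -0.3693  0.177 ] | turn units -0.007 shift units [-0.032  0.023 -0.026] grip 0.0574 F [-1.   0.7  3.8]
```

View pics/g2.png

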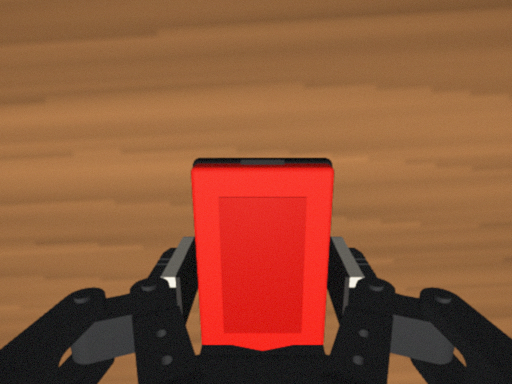

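```bash
python3 -m inch '[[1,[-0.3,0,0],0],[1,[-0.6,0,0],0],[1,[-0.8,0,0],0],[1,[-0.8,0,0],0],[1,[-0.5,0,0],0],[1,[0,0,0],-0.58],[1,[0,0,0],-0.58],[1,[0,0,0],0]]'
python3 - <<'E'
from h import *
plan(.5399,-.1694,.20,92.65)
im=optics.get_image('wrist')[:,:,::-1]; cv2.imwrite('pics/g3.png',im)
E
```

```text
time_s: 13.17
position: [0.5986, -0.3691, 0.2667]
tool_rot: [[-0.0, -0.999, -0.048], [0.0, -0.048, 0.999], [-1.0, 0.0, 0.0]]
ft_force: [-0.7, 0.3, -1.0]
grip_width: 0.0573
t13.17 phi92.76 pos [ 0.5986 -0.3691  0.2667] | turn units 0.023 shift units [2.224 1.646 6.74 ] grip 0.0573 F [-0.7  0.3 -1. ]
```

View pics/g3.png

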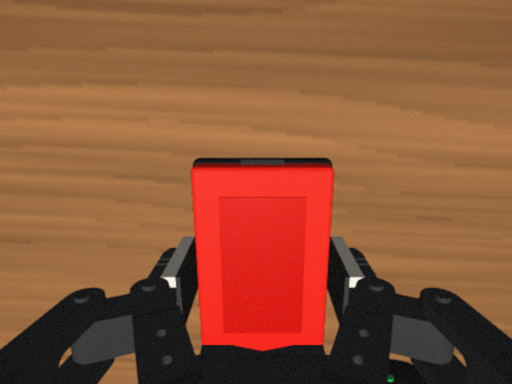

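```bash
python3 - <<'E'
from h import *
p=optics.camera_params('wrist');H=hsv(cv2.imread('pics/g3.png'))
rect(p,red(H),.1077)
print(ray(p,262,166,.1077), ray(p,262,159,.1027))
E
python3 -m inch '[[1,[0,0.25,1],0.02],[1,[0,0.25,1],0],[1,[0,0.25,1],0],[1,[0,0.25,1],0],[1,[0,0.25,1],0],[1,[0,0.25,1],0],[1,[0.4,0.12,0.72],0],[1,[0,0,0],0]]'
python3 - <<'E'
from h import *
plan(.5399,-.1694,.20,92.65)
im=optics.get_image('wrist')[:,:,::-1]; cv2.imwrite('pics/g4.png',im)
p=optics.camera_params('wrist');H=hsv(im); rect(p,red(H),.1077-.2667+p['xyz'][2]+.0305)
E
```

```text
px [262. 253.] n 24420 centre mm (598.3 -368.7) size 89.8 x 57.3 ang 2.60
[ 0.55469397 -0.37073772  0.1077    ] [ 0.55286771 -0.37081792  0.1027    ]
time_s: 13.88
position: [0.5398, -0.1662, 0.253]
tool_rot: [[-0.004, -0.999, -0.046], [0.003, -0.046, 0.999], [-1.0, 0.004, 0.003]]
ft_force: [0.6, 0.8, -1.4]
grip_width: 0.0571
t13.88 phi92.64 pos [ 0.5398 -0.1662  0.253 ] | turn units -0.003 shift units [ 1.768 -0.005 -0.113] grip 0.0571 F [ 0.6  0.8 -1.4]
px [262. 253.] n 24404 centre mm (540.5 -167.7) size 90.3 x 57.6 ang 2.60
```

View pics/g4.png

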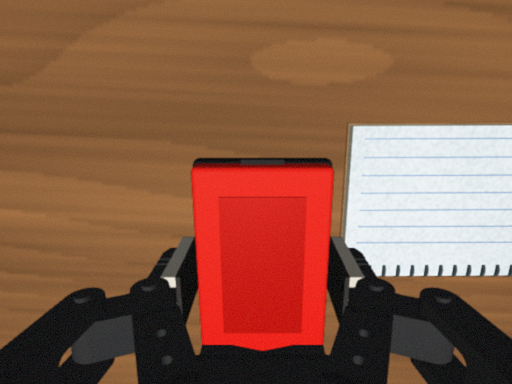

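```bash
python3 -m inch '[[1,[0.5,0,-0.1],0],[1,[0.7,0,0],0],[1,[0.6,0,0],0],[1,[0.3,0,0],0],[1,[0.15,0,0],0],[1,[0,0,0],0],[1,[0,0,0],0],[1,[0,0,0],0]]'
python3 - <<'E'
from h import *
plan(.5399,-.1694,.1775,92.65)
E
```

```text
time_s: 14.6
position: [0.5415, -0.1733, 0.1879]
tool_rot: [[0.002, -0.999, -0.044], [-0.001, -0.044, 0.999], [-1.0, -0.002, -0.001]]
ft_force: [-0.0, 0.7, -0.7]
grip_width: 0.0569
t14.60 phi92.54 pos [ 0.5415 -0.1733  0.1879] | turn units -0.021 shift units [0.346 0.048 0.132] grip 0.0569 F [-0.   0.7 -0.7]
```

```bash
python3 -m inch '[[1,[0.1,0.05,0.13],-0.02],[1,[0.1,0,0],0],[1,[0.05,0,0],0],[1,[0,0,0],0],[1,[0,0,0],0],[1,[0,0,0],0],[1,[0,0,0],0],[1,[0,0,0],0]]'
python3 - <<'E'
from h import *
plan(.5399,-.1694,.1775,92.65)
E
```

```text
time_s: 15.27
position: [0.5396, -0.1692, 0.1795]
tool_rot: [[0.0, -0.999, -0.046], [-0.0, -0.046, 0.999], [-1.0, -0.0, -0.0]]
ft_force: [-0.2, 0.4, -1.6]
grip_width: 0.0569
t15.27 phi92.66 pos [ 0.5396 -0.1692  0.1795] | turn units 0.002 shift units [ 0.066 -0.011 -0.007] grip 0.0569 F [-0.2  0.4 -1.6]
```

```bash
python3 -m inch '[[1,[0.07,0,0],0],[1,[0.02,0,0],0],[1,[0,0,0],0],[0,[0,0,0],0],[-0.5,[0,0,0],0],[-1,[0,0,0],0],[-1,[0,0,0],0],[-1,[-0.2,0,0],0]]'
python3 -m inch '[[-1,[-0.7,0,0],0],[-1,[-1,0,0],0],[-1,[-1,0,0],0],[-1,[-1,0,0],0],[-1,[-1,0,0.2],0],[-1,[-0.7,0,1],0],[-1,[0,0,1],0],[-1,[0,0,1],0]]'
python3 - <<'E'
from h import *
plan(.56,.365,.40,92.65)
p=optics.camera_params('wrist');im=optics.get_image('wrist')[:,:,::-1]; cv2.imwrite('pics/i.png',im); np.savez('i.npz',**p)
H=hsv(im); rect(p,red(H),.018);rect(p,white(H),.012);rect(p,blue(H),.034)
E
```

```text
time_s: 15.93
position: [0.5393, -0.1691, 0.1819]
tool_rot: [[-0.002, -0.999, -0.046], [0.001, -0.046, 0.999], [-1.0, 0.002, 0.001]]
ft_force: [0.6, -0.3, -0.6]
grip_width: 0.0851
time_s: 16.6
position: [0.5347, -0.0723, 0.3466]
tool_rot: [[0.003, -0.999, -0.045], [-0.001, -0.045, 0.999], [-1.0, -0.003, -0.001]]
ft_force: [-0.1, -0.3, -0.2]
grip_width: 0.0855
t16.60 phi92.60 pos [ 0.5347 -0.0723  0.3466] | turn units -0.009 shift units [-1.793 -1.522 14.521] grip 0.0855 F [-0.1 -0.3 -0.2]
px [160. 171.] n 6062 centre mm (540.4 -166.2) size 89.3 x 59.5 ang 2.65
px [305. 168.] n 17722 centre mm (533.1 -32.6) size 106.9 x 150.2 ang 2.62
px [461. 178.] n 881 centre mm (533.5 115.9) size 20.5 x 38.1 ang 2.61
px [459. 171.] n 6735 centre mm (526.6 99.3) size 113.6 x 53.2 ang 2.76
```

View pics/i.png

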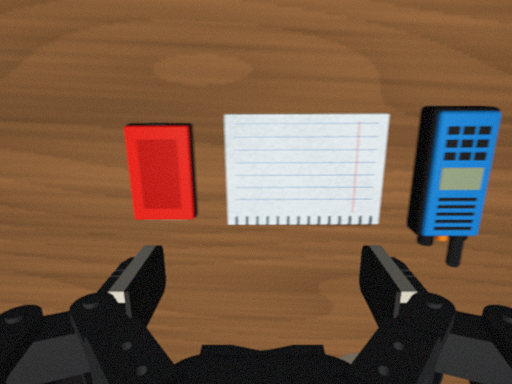

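i.png: ink pad (160,171), pad (305,168), radio (459,171): in the right arrangement, offsets -134 / +132 mm versus 135 / 134 wanted. Next the stamp.

```bash
python3 -m inch '[[-1,[-0.5,-0.15,1],0],[-1,[-0.5,-0.15,1],0],[-1,[-0.5,-0.15,1],0],[-1,[-0.3,-0.1,1],0],[-1,[0,-0.1,1],0],[-1,[0,-0.1,1],0],[-1,[0,-0.1,1],0],[-1,[0,-0.1,1],0]]'
python3 -m inch '[[-1,[0,-0.1,1],0],[-1,[0,-0.1,1],0],[-1,[0,-0.1,1],0],[-1,[0,-0.1,1],0],[-1,[0,-0.1,1],0],[-1,[0,0,1],0],[-1,[0,0,0.5],0],[-1,[0,0,0],0]]'
python3 - <<'E'
from h import *
plan(.594,.362,.31,92.65)
p=optics.camera_params('wrist');im=optics.get_image('wrist')[:,:,::-1]; cv2.imwrite('pics/j.png',im); np.savez('j.npz',**p)
print(proj(p,[.594,.362,.083]),proj(p,[.594,.362,.016]))
E
```

```text
time_s: 17.32
position: [0.552, 0.1693, 0.3992]
tool_rot: [[0.0, -0.999, -0.047], [-0.0, -0.047, 0.999], [-1.0, -0.0, -0.0]]
ft_force: [1.2, -0.5, -0.5]
grip_width: 0.0856
time_s: 17.98
position: [0.5574, 0.3661, 0.3984]
tool_rot: [[-0.001, -0.999, -0.05], [0.0, -0.05, 0.999], [-1.0, 0.001, 0.0]]
ft_force: [0.9, -0.7, -0.3]
grip_width: 0.0854
t17.98 phi92.87 pos [0.5574 0.3661 0.3984] | turn units 0.043 shift units [ 2.946 -1.212 -0.196] grip 0.0854 F [ 0.9 -0.7 -0.3]
[254.94318392 215.65984296] [256.13943092 194.24367191]
```

View pics/j.png

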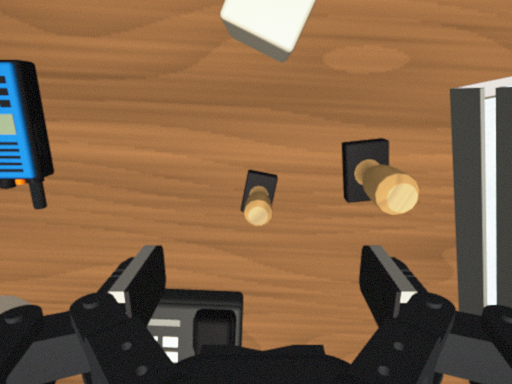

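Two stamps: small at (258,200), large at (385,180); the small one fits "the smaller one is meant". Confirming with an enlarged crop.

```bash
python3 - <<'E'
from h import *
im=cv2.imread('pics/j.png')
cv2.imwrite('pics/j1.png',cv2.resize(im[130:240,230:430],None,fx=4,fy=4,interpolation=cv2.INTER_CUBIC))
E
```

View pics/j1.png

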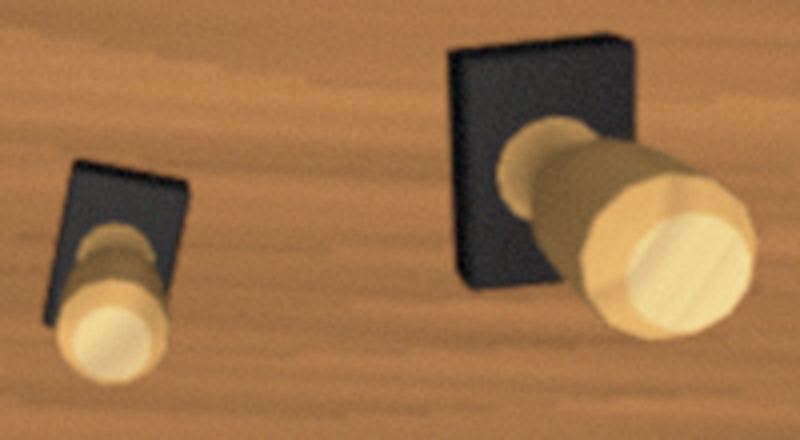

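```bash
python3 - <<'E'
from h import *
p=dict(np.load('j.npz'))
f=lambda u,v,z: ray(p,230+(u+.5)/4-.5,130+(v+.5)/4-.5,z)
print('top',f(112,343,.083),'widest',f(112,330,.074))
a,b=f(79,166,.016),f(188,184,.016); c=f(170,295,.016)
print(a,b,'w',np.linalg.norm(a-b),np.degrees(np.arctan2(*(a-b)[[1,0]])),'edge',np.degrees(np.arctan2(*(c-b)[[1,0]])))
m=(a+b)/2; d=b-a; n=np.array([-d[1],d[0],0]); n/=np.linalg.norm(n); 
print(m,n, m+.024*n,m-.024*n)
E
```

```text
top [0.59359957 0.36444461 0.083     ] widest [0.5937385  0.36434232 0.074     ]
[0.56804502 0.35345482 0.016     ] [0.57160319 0.38342661 0.016     ] w 0.03018226734844579 -96.77031674706244 edge -5.400080276885201
[0.56982411 0.36844072 0.016     ] [-0.99302672  0.11788953  0.        ] [0.54599147 0.37127006 0.016     ] [0.59365675 0.36561137 0.016     ]
```

```bash
python3 -m inch '[[-1,[0,0,0],0.62],[-1,[0,0,0],0.62],[-1,[0,0,0],0.62],[-1,[0.3,-0.6,0],0],[-1,[0.8,-0.57,0],0],[-1,[0.9,0,0],0],[-1,[0.4,0,0],0],[-1,[0,0,0],0]]'
python3 - <<'E'
from h import *
plan(.594,.365,.22,83.5)
im=optics.get_image('wrist')[:,:,::-1]; cv2.imwrite('pics/k.png',im)
E
```

```text
time_s: 18.7
position: [0.5935, 0.3577, 0.3233]
tool_rot: [[-0.006, -0.993, 0.117], [-0.003, 0.117, 0.993], [-1.0, 0.006, -0.003]]
ft_force: [-0.3, 0.2, -0.4]
grip_width: 0.0854
t18.70 phi83.27 pos [0.5935 0.3577 0.3233] | turn units -0.046 shift units [ 3.444 -0.009  0.255] grip 0.0854 F [-0.3  0.2 -0.4]
```

View pics/k.png

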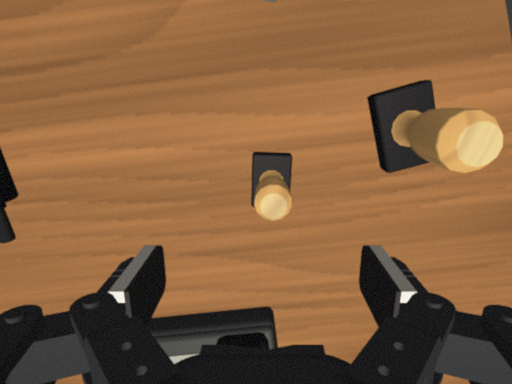

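```bash
python3 - <<'E'
from h import *
p=optics.camera_params('wrist')
print(ray(p,273.5,206,.083),ray(p,272,153,.016))
E
python3 -m inch '[[-1,[0.4,0,0.15],-0.04],[-1,[0.7,0,0.1],0],[-1,[0.8,0,0],0],[-1,[0.7,0,0],0],[-1,[0.5,0,0],0],[-1,[0.3,0,0],0],[-1,[0.1,0,0],0],[-1,[0,0,0],0]]'
python3 - <<'E'
from h import *
plan(.594,.365,.22,83.5)
p=optics.camera_params('wrist')
im=optics.get_image('wrist')[:,:,::-1]; cv2.imwrite('pics/k2.png',im)
E
```

```text
[0.59570687 0.36562822 0.083     ] [0.5713373  0.36912983 0.016     ]
time_s: 19.42
position: [0.5942, 0.3668, 0.222]
tool_rot: [[0.001, -0.994, 0.112], [0.0, 0.112, 0.994], [-1.0, -0.001, 0.0]]
ft_force: [-0.8, 0.4, 0.7]
grip_width: 0.0853
t19.42 phi83.57 pos [0.5942 0.3668 0.222 ] | turn units 0.013 shift units [ 0.067 -0.001 -0.059] grip 0.0853 F [-0.8  0.4  0.7]
```

View pics/k2.png

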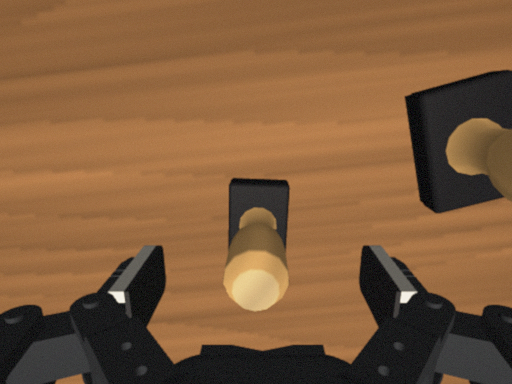

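```bash
python3 -m inch '[[-1,[0.1,-0.03,-0.05],0],[-1,[0,0,0],0],[0,[0,0,0],0],[0.5,[0,0,0],0],[1,[0,0,0],0],[1,[0,0,0],0],[1,[0,0,0],0],[1,[0,0,0],0]]' 30
python3 - <<'E'
from h import *
plan(.594,.365,.22,83.5)
p=optics.camera_params('wrist')
im=optics.get_image('wrist')[:,:,::-1]; cv2.imwrite('pics/k3.png',im)
E
```

```text
time_s: 20.13
position: [0.5948, 0.3651, 0.2189]
tool_rot: [[0.0, -0.994, 0.112], [-0.0, 0.112, 0.994], [-1.0, -0.0, -0.0]]
ft_force: [0.4, 0.3, 0.9]
grip_width: 0.0262
t20.13 phi83.56 pos [0.5948 0.3651 0.2189] | turn units 0.013 shift units [-0.035  0.025 -0.006] grip 0.0262 F [0.4 0.3 0.9]
```

View pics/k3.png

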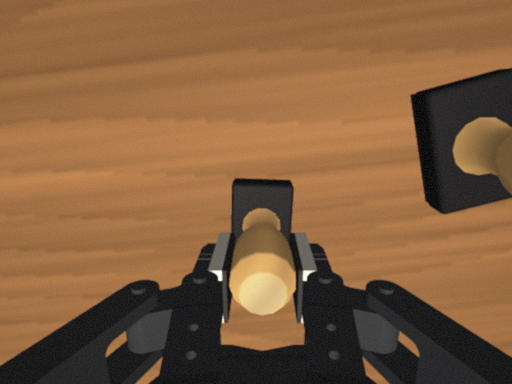

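```bash
python3 - <<'E'
from h import *
p=optics.camera_params('wrist')
print(ray(p,262,293,.083),ray(p,262.5,181,.016))
E
python3 -m inch '[[1,[-0.4,0,0],0],[1,[-0.8,0,0],0],[1,[-1,0,0],0],[1,[-0.8,0,0],0],[1,[-0.3,0,0],0],[1,[0,0,0],-0.6],[1,[0,0,0],-0.6],[1,[0,0,0],-0.6]]'
python3 - <<'E'
from h import *
plan(.54,-.169,.30,92.65)
p=optics.camera_params('wrist')
im=optics.get_image('wrist')[:,:,::-1]; cv2.imwrite('pics/k4.png',im)
E
```

```text
[0.59316563 0.36556999 0.083     ] [0.56891466 0.36858045 0.016     ]
time_s: 20.85
position: [0.5946, 0.3651, 0.3174]
tool_rot: [[-0.001, -0.999, -0.047], [-0.0, -0.047, 0.999], [-1.0, 0.001, -0.0]]
ft_force: [0.5, -1.5, -0.9]
grip_width: 0.0258
t20.85 phi92.71 pos [0.5946 0.3651 0.3174] | turn units 0.012 shift units [  0.584   2.641 -17.699] grip 0.0258 F [ 0.5 -1.5 -0.9]
```

View pics/k4.png

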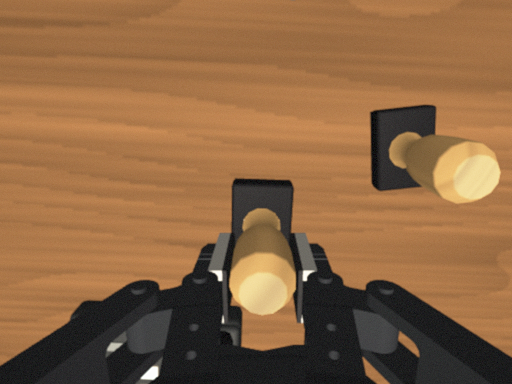

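```bash
python3 -m inch '[[1,[0,0.15,-0.7],0.01],[1,[0,0.15,-1],0],[1,[0,0.15,-1],0],[1,[0,0.15,-1],0],[1,[0,0.15,-1],0],[1,[0,0.15,-1],0],[1,[0,0.15,-1],0],[1,[0,0.15,-1],0]]'
python3 -m inch '[[1,[0,0.15,-1],0],[1,[0,0.15,-1],0],[1,[0,0.15,-1],0],[1,[0,0.15,-1],0],[1,[0,0.15,-1],0],[1,[0,0.15,-1],0],[1,[0,0.15,-1],0],[1,[0,0.15,-1],0]]'
python3 -c "
from h import *
plan(.541,-.169,.26,92.65)"
```

```text
time_s: 21.57
position: [0.5685, 0.1314, 0.3174]
tool_rot: [[-0.001, -0.999, -0.043], [0.0, -0.043, 0.999], [-1.0, 0.001, 0.0]]
ft_force: [0.6, -0.9, -1.0]
grip_width: 0.0259
time_s: 22.23
position: [0.543, -0.11, 0.3175]
tool_rot: [[-0.001, -0.999, -0.042], [0.0, -0.042, 0.999], [-1.0, 0.001, 0.0]]
ft_force: [0.8, -0.6, -0.3]
grip_width: 0.0259
t22.23 phi92.43 pos [ 0.543  -0.11    0.3175] | turn units -0.043 shift units [ 1.916  0.157 -1.962] grip 0.0259 F [ 0.8 -0.6 -0.3]
```

```bash
python3 -m inch '[[1,[0,0.1,-0.9],0],[1,[0.3,0.03,-0.7],0],[1,[0.5,0,0],0],[1,[0.4,0,0],0],[1,[0,0,0],0],[1,[0,0,0],0],[1,[0,0,0],0],[1,[0,0,0],0]]'
python3 - <<'E'
from h import *
plan(.541,-.169,.2375,92.65)
p=optics.camera_params('wrist')
im=optics.get_image('wrist')[:,:,::-1]; cv2.imwrite('pics/l.png',im)
H=hsv(im)
E
```

```text
time_s: 22.9
position: [0.5419, -0.1565, 0.2826]
tool_rot: [[0.001, -0.999, -0.044], [-0.001, -0.044, 0.999], [-1.0, -0.001, -0.001]]
ft_force: [-0.1, -0.0, -1.0]
grip_width: 0.0259
t22.90 phi92.52 pos [ 0.5419 -0.1565  0.2826] | turn units -0.026 shift units [ 1.503  0.05  -0.414] grip 0.0259 F [-0.1 -0.  -1. ]
```

View pics/l.png

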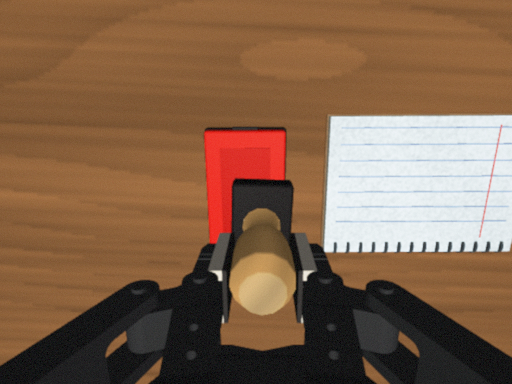

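```bash
python3 -m inch '[[1,[0,0.05,-0.42],-0.03],[1,[0.4,0,0],0],[1,[0.5,0,0],0],[1,[0.2,0,0],0],[1,[0,0,0],0],[1,[0,0,0],0],[1,[0,0,0],0],[1,[0,0,0],0]]'
python3 - <<'E'
from h import *
plan(.541,-.169,.2375,92.65)
p=optics.camera_params('wrist')
im=optics.get_image('wrist')[:,:,::-1]; cv2.imwrite('pics/l2.png',im)
np.savez('l2.npz',**p)
E
```

```text
time_s: 23.62
position: [0.5409, -0.1695, 0.2495]
tool_rot: [[0.001, -0.999, -0.047], [-0.001, -0.047, 0.999], [-1.0, -0.001, -0.001]]
ft_force: [0.1, 0.2, -0.1]
grip_width: 0.0262
t23.62 phi92.67 pos [ 0.5409 -0.1695  0.2495] | turn units 0.003 shift units [ 0.401 -0.004  0.018] grip 0.0262 F [ 0.1  0.2 -0.1]
```

View pics/l2.png

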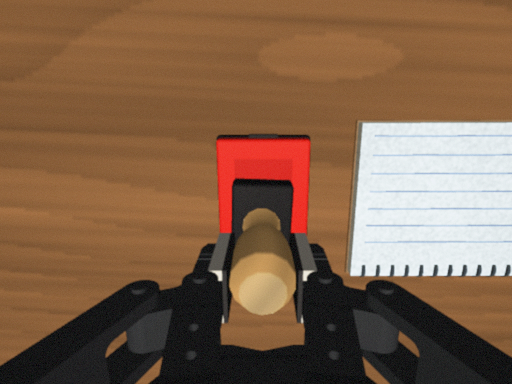

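```bash
python3 - <<'E'
from h import *
p=dict(np.load('l2.npz'))
a=ray(p,217.5,137.5,.018);b=ray(p,310,137.5,.018);print('ink near',(a+b)/2,(a-b))
c=ray(p,232.5,181.5,.0466);d=ray(p,292.5,181.5,.0466);print('stamp near',(c+d)/2,c-d)
ex=np.array([.9989,.0463,0]);print('ink c',(a+b)/2+.046*ex,'stamp c',(c+d)/2+.024*ex)
E
```

```text
ink near [ 0.49548527 -0.17042498  0.018     ] [ 0.00260097 -0.05578721  0.        ]
stamp near [ 0.51535293 -0.17026937  0.0466    ] [ 0.00150476 -0.03222872  0.        ]
ink c [ 0.54143467 -0.16829518  0.018     ] stamp c [ 0.53932653 -0.16915817  0.0466    ]
```

```bash
python3 -m inch '[[1,[0.15,-0.04,0.02],0],[1,[0.12,0,0],0],[1,[0.08,0,0],0],[1,[0.03,0,0],0],[1,[0,0,0],0],[1,[0,0,0],0],[1,[0,0,0],0],[1,[0,0,0],0]]'
python3 -c "
from h import *
plan(.5415,-.169,.2375,92.65)"
```

```text
time_s: 24.33
position: [0.5419, -0.1687, 0.2374]
tool_rot: [[0.0, -0.999, -0.046], [-0.0, -0.046, 0.999], [-1.0, -0.0, -0.0]]
ft_force: [0.5, 1.1, -0.8]
grip_width: 0.0261
t24.33 phi92.66 pos [ 0.5419 -0.1687  0.2374] | turn units 0.002 shift units [-0.004  0.015 -0.008] grip 0.0261 F [ 0.5  1.1 -0.8]
```

```bash
python3 -m inch '[[1,[0.03,0,0],0],[1,[0.02,0,0],0],[1,[0,0,0],0],[1,[0,0,0],0],[1,[0,0,0],0],[1,[0,0,0],0],[1,[0,0,0],0],[1,[0,0,0],0]]'
python3 -c "
from h import *
plan(.5415,-.169,.2365,92.65)"
```

```text
time_s: 25.0
position: [0.542, -0.1688, 0.2368]
tool_rot: [[0.001, -0.999, -0.046], [-0.001, -0.046, 0.999], [-1.0, -0.001, -0.001]]
ft_force: [-1.9, 0.2, 7.2]
grip_width: 0.0256
t25.00 phi92.66 pos [ 0.542  -0.1688  0.2368] | turn units 0.003 shift units [ 0.009  0.017 -0.006] grip 0.0256 F [-1.9  0.2  7.2]
```

```bash
python3 -m inch '[[1,[-0.02,0,0],0],[1,[0,0,0],0],[0.4,[0,0,0],0],[0,[0,0,0],0],[-0.5,[0,0,0],0],[-1,[0,0,0],0],[-1,[0,0,0],0],[-1,[0,0,0],0]]'
python3 - <<'E'
from h import *
plan(.5415,-.169,.36,92.65)
im=optics.get_image('wrist')[:,:,::-1]; cv2.imwrite('pics/m.png',im)
E
```

```text
time_s: 25.67
position: [0.5419, -0.1687, 0.2363]
tool_rot: [[-0.0, -0.999, -0.046], [0.0, -0.046, 0.999], [-1.0, 0.0, 0.0]]
ft_force: [0.1, 0.1, 0.1]
grip_width: 0.0841
t25.67 phi92.66 pos [ 0.5419 -0.1687  0.2363] | turn units 0.003 shift units [-4.125  0.015 -0.007] grip 0.0841 F [0.1 0.1 0.1]
```

View pics/m.png

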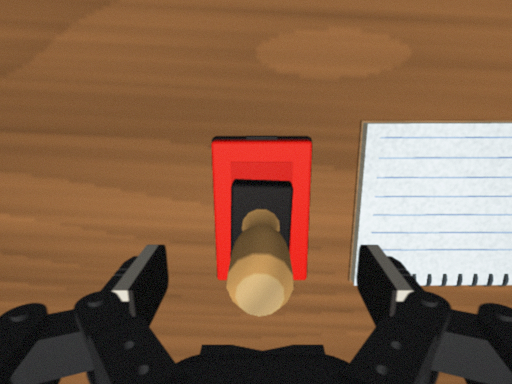

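m.png: stamp standing on the ink pad centre (261,215). Rising and heading for the loudspeaker.

```bash
python3 -m inch '[[-1,[-0.5,0,0],0],[-1,[-1,0,0],0],[-1,[-1,0,0],0],[-1,[-1,0,0],0],[-1,[-1,0,0],0],[-1,[-0.5,0.3,1],0],[-1,[0,0.2,1],0],[-1,[0,0.2,1],0]]'
python3 - <<'E'
from h import *
plan(.38,.36,.40,92.65)
p=optics.camera_params('wrist')
im=optics.get_image('wrist')[:,:,::-1]; cv2.imwrite('pics/n.png',im); np.savez('n.npz',**p)
H=hsv(im); rect(p,red(H),.018)
E
```

```text
time_s: 26.38
position: [0.5162, -0.079, 0.3874]
tool_rot: [[0.002, -0.999, -0.045], [-0.001, -0.045, 0.999], [-1.0, -0.002, -0.001]]
ft_force: [0.4, 0.2, -0.7]
grip_width: 0.0856
t26.38 phi92.59 pos [ 0.5162 -0.079   0.3874] | turn units -0.011 shift units [-0.441  3.856 14.828] grip 0.0856 F [ 0.4  0.2 -0.7]
px [183. 174.] n 2803 centre mm (539.8 -166.1) size 90.9 x 59.4 ang 2.85
```

View pics/n.png

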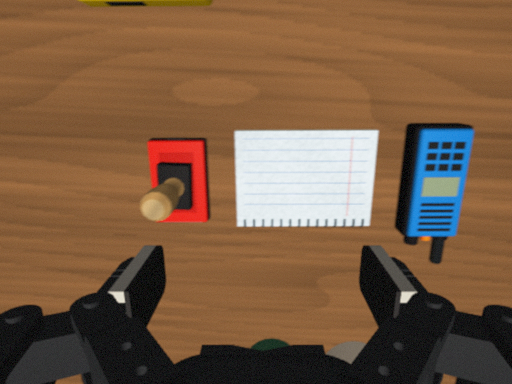

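```bash
python3 -m inch '[[-1,[-0.1,0.26,1],0],[-1,[-0.1,0.26,1],0],[-1,[-0.1,0.26,1],0],[-1,[-0.1,0.26,1],0],[-1,[0,0.26,1],0],[-1,[0,0.26,1],0],[-1,[0,0.26,1],0],[-1,[0,0.26,1],0]]'
python3 -m inch '[[-1,[0,0.26,1],0],[-1,[0,0.26,1],0],[-1,[0,0.26,1],0],[-1,[0,0.26,1],0],[-1,[0,0.26,1],0],[-1,[0,0.26,1],0],[-1,[0,0,0.3],0],[-1,[0,0,0],0.8]]'
python3 -m inch '[[-1,[0,0,0],0.8],[-1,[0,0,0],0.8],[-1,[0,0,0],0.8],[-1,[0,0,0],0.8],[-1,[0,0,0],0.8],[-1,[0,0,0],0],[-1,[0,0,0],0],[-1,[0,0,0],0]]'
python3 - <<'E'
from h import *
plan(.415,.362,.30,68.6)
p=optics.camera_params('wrist')
im=optics.get_image('wrist')[:,:,::-1]; cv2.imwrite('pics/o.png',im); np.savez('o.npz',**p)
E
```

```text
time_s: 27.1
position: [0.4425, 0.1584, 0.3985]
tool_rot: [[0.0, -0.999, -0.046], [0.0, -0.046, 0.999], [-1.0, -0.0, 0.0]]
ft_force: [0.2, -0.7, 0.2]
grip_width: 0.0851
time_s: 27.77
position: [0.3871, 0.3454, 0.3982]
tool_rot: [[-0.0, -1.0, 0.02], [0.0, 0.02, 1.0], [-1.0, 0.0, 0.0]]
ft_force: [0.6, -0.0, -0.4]
grip_width: 0.0859
time_s: 28.43
position: [0.3879, 0.3435, 0.3984]
tool_rot: [[-0.0, -0.932, 0.362], [-0.0, 0.362, 0.932], [-1.0, -0.0, -0.0]]
ft_force: [-1.0, -0.0, 0.3]
grip_width: 0.0855
t28.43 phi68.77 pos [0.3879 0.3435 0.3984] | turn units 0.033 shift units [ 3.28  -0.615  0.906] grip 0.0855 F [-1.  -0.   0.3]
```

View pics/o.png

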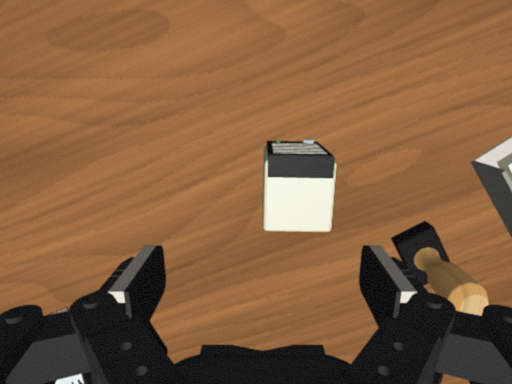

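o.png: loudspeaker at (298,190), dark grille facing up-image (toward the operator), top corners ~(265,156),(334,158),(331,231),(264,230); large stamp at (440,270), near the right finger side.

```bash
python3 - <<'E'
from h import *
p=dict(np.load('o.npz')); im=cv2.imread('pics/o.png')
P=np.array([ray(p,u,v,.095)[:2] for u,v in [(265.5,156),(334.5,158),(331,231),(264,230.5)]]);print(P,P.mean(0))
for i in range(4):
    d=P[(i+1)%4]-P[i]; print(np.linalg.norm(d),np.degrees(np.arctan2(d[1],d[0])))
print('big stamp foot',[ray(p,u,v,.016)[:2] for u,v in[(392,237),(432,222),(450,270)]],'top',ray(p,478,298,.1)[:2])
cv2.imwrite('pics/o1.png',cv2.resize(im[130:245,240:360],None,fx=5,fy=5,interpolation=cv2.INTER_CUBIC))
E
```

```text
[[0.36925999 0.35417738]
 [0.39171048 0.40727155]
 [0.45349829 0.3842745 ]
 [0.43141552 0.32879545]] [0.41147107 0.36862972]
0.057645599822946036 67.07928187375431
0.0659287335144232 -20.414961498147907
0.059712417188443494 -111.70443625411423
0.06713830065880438 157.78678919575754
big stamp foot [array([0.52454991, 0.45192947]), array([0.52299264, 0.49926416]), array([0.59122421, 0.50531703])] top [0.56514301 0.49098491]
```

View pics/o1.png

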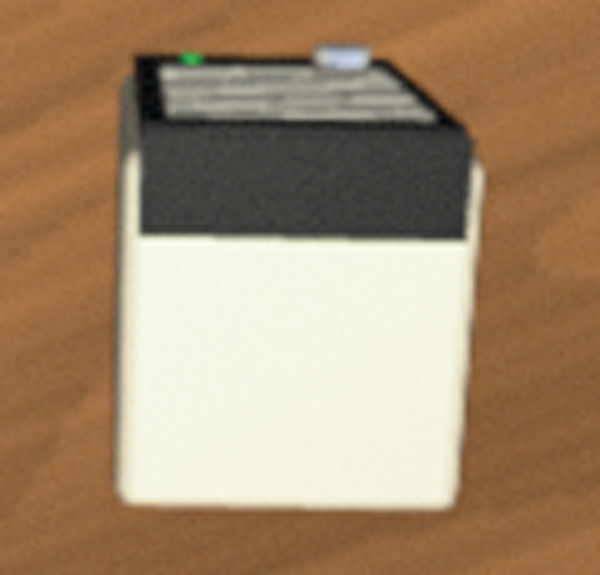

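```bash
python3 -c "
from h import *
plan(.412,.3685,.30,68.2)"
python3 -m inch '[[-1,[0,-0.45,1],0.11],[-1,[0,0,0.08],0],[-1,[0.6,0,0],0],[-1,[0.9,0,0],0],[-1,[0.9,0,0],0],[-1,[0.7,0,0],0],[-1,[0,0,0],0],[-1,[0,0,0],0]]'
python3 - <<'E'
from h import *
plan(.412,.3685,.22,68.2)
p=optics.camera_params('wrist')
im=optics.get_image('wrist')[:,:,::-1]; cv2.imwrite('pics/q.png',im); np.savez('q.npz',**p)
E
```

```text
t28.48 phi68.75 pos [0.3879 0.3435 0.3984] | turn units 0.109 shift units [ 3.28  -0.437  1.073] grip 0.0855 F [0.5 0.3 0.2]
time_s: 29.15
position: [0.4123, 0.3689, 0.3053]
tool_rot: [[-0.001, -0.928, 0.372], [-0.001, 0.372, 0.928], [-1.0, 0.001, -0.001]]
ft_force: [-1.6, -0.1, 0.0]
grip_width: 0.0854
t29.15 phi68.15 pos [0.4123 0.3689 0.3053] | turn units -0.010 shift units [ 2.843  0.    -0.013] grip 0.0854 F [-1.6 -0.1  0. ]
```

View pics/q.png

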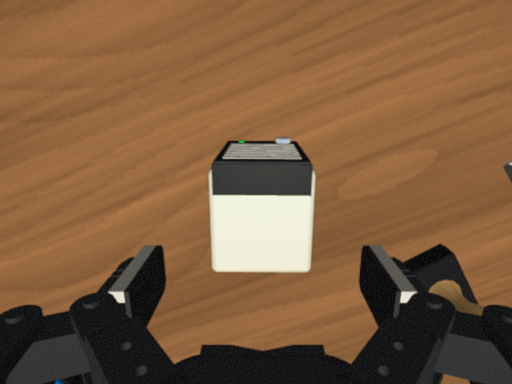

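```bash
python3 -m inch '[[-1,[0.6,0,0],0],[-1,[0.8,0,0],0],[-1,[0.7,0,0],0],[-1,[0.5,0,0],0],[-1,[0.25,0,0],0],[-1,[0,0,0],0],[-1,[0,0,0],0],[-1,[0,0,0],0]]'
python3 - <<'E'
from h import *
plan(.412,.3685,.22,68.2)
p=optics.camera_params('wrist')
im=optics.get_image('wrist')[:,:,::-1]; cv2.imwrite('pics/q2.png',im); np.savez('q2.npz',**p)
E
```

```text
time_s: 29.87
position: [0.4125, 0.3692, 0.2215]
tool_rot: [[0.002, -0.928, 0.373], [0.001, 0.373, 0.928], [-1.0, -0.002, 0.002]]
ft_force: [-0.1, -0.4, 0.2]
grip_width: 0.0854
t29.87 phi68.12 pos [0.4125 0.3692 0.2215] | turn units -0.016 shift units [ 0.05   0.008 -0.027] grip 0.0854 F [-0.1 -0.4  0.2]
```

View pics/q2.png

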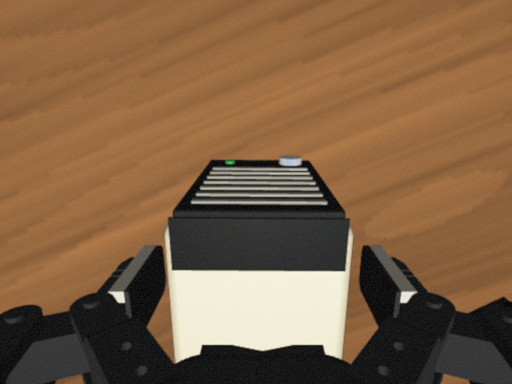

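```bash
python3 -m inch '[[-1,[0.08,0,-0.02],0],[0,[0,0,0],0],[0.5,[0,0,0],0],[1,[0,0,0],0],[1,[0,0,0],0],[1,[0,0,0],0],[1,[0,0,0],0],[1,[0,0,0],0]]' 45
python3 - <<'E'
from h import *
plan(.412,.3685,.22,68.2)
p=optics.camera_params('wrist')
im=optics.get_image('wrist')[:,:,::-1]; cv2.imwrite('pics/q3.png',im); np.savez('q3.npz',**p)
E
```

```text
time_s: 30.58
position: [0.4119, 0.3683, 0.2179]
tool_rot: [[0.0, -0.928, 0.373], [0.0, 0.373, 0.928], [-1.0, -0.0, 0.0]]
ft_force: [-1.2, -1.6, 5.3]
grip_width: 0.0617
t30.58 phi68.11 pos [0.4119 0.3683 0.2179] | turn units -0.017 shift units [-0.07  -0.     0.006] grip 0.0617 F [-1.2 -1.6  5.3]
```

View pics/q3.png

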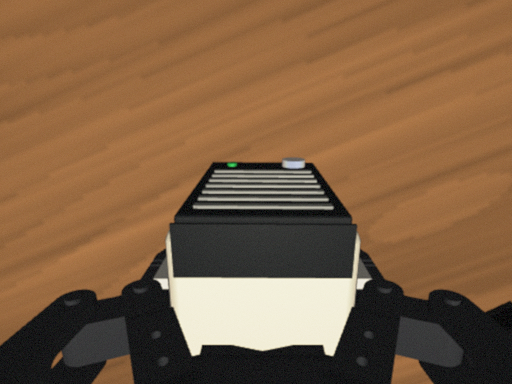

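```bash
python3 - <<'E'
from h import *
p=dict(np.load('q3.npz')); s=env.observe()
a=ray(p,171.5,223.5,.095);b=ray(p,356,223.5,.095)
for q in (a,b,(a+b)/2): print(np.round(s['tool_rot'].T@(q-s['position']),4))
E
python3 -m inch '[[1,[-0.4,0,0],0],[1,[-0.8,0,0],0],[1,[-1,0,0],0],[1,[-1,0,0],0],[1,[-0.8,0,0],0],[1,[0,0,0],-0.8],[1,[0,0,0],-0.8],[1,[0,0,0],-0.8]]'
python3 -m inch '[[1,[0,0,0],-0.8],[1,[0,0,0],-0.8],[1,[0,0,0],-0.9],[1,[0,0,0],0],[1,[0,0,0],0],[1,[0,0,0],0],[1,[0,0,0],0],[1,[0,0,0],0]]'
python3 - <<'E'
from h import *
plan(.6537,-.029,.32,92.65)
E
```

```text
[ 0.1229  0.0343 -0.0266]
[0.1229 0.0343 0.0284]
[0.1229 0.0343 0.0009]
time_s: 31.3
position: [0.4117, 0.3683, 0.3372]
tool_rot: [[-0.001, -0.986, 0.168], [-0.0, 0.168, 0.986], [-1.0, 0.001, -0.0]]
ft_force: [0.2, -0.5, -2.9]
grip_width: 0.0612
time_s: 31.97
position: [0.4119, 0.3684, 0.3374]
tool_rot: [[-0.0, -0.999, -0.045], [-0.0, -0.045, 0.999], [-1.0, 0.0, -0.0]]
ft_force: [-0.1, 0.1, -3.2]
grip_width: 0.0616
t31.97 phi92.56 pos [0.4119 0.3684 0.3374] | turn units -0.019 shift units [  0.58   -7.439 -13.604] grip 0.0616 F [-0.1  0.1 -3.2]
```

```bash
python3 -m inch '[[1,[0,-0.4,-0.7],0],[1,[0,-0.54,-1],0],[1,[0,-0.54,-1],0],[1,[0,-0.54,-1],0],[1,[0,-0.54,-1],0],[1,[0,-0.54,-1],0],[1,[0,-0.54,-1],0],[1,[0,-0.54,-1],0]]'
python3 -m inch '[[1,[0,-0.54,-1],0],[1,[0,-0.54,-1],0],[1,[0,-0.54,-1],0],[1,[0,-0.54,-1],0],[1,[0,-0.3,-0.6],0],[1,[0,0,0],0],[1,[0,0,0],0],[1,[0,0,0],0]]'
python3 - <<'E'
from h import *
plan(.6534,-.0285,.30,92.65)
p=optics.camera_params('wrist')
im=optics.get_image('wrist')[:,:,::-1]; cv2.imwrite('pics/r.png',im); np.savez('r.npz',**p)
E
```

```text
time_s: 32.63
position: [0.5483, 0.1417, 0.3376]
tool_rot: [[0.0, -0.999, -0.045], [0.0, -0.045, 0.999], [-1.0, -0.0, 0.0]]
ft_force: [0.0, -0.9, -3.5]
grip_width: 0.0615
time_s: 33.3
position: [0.6275, 0.0093, 0.3373]
tool_rot: [[-0.001, -0.999, -0.045], [0.0, -0.045, 0.999], [-1.0, 0.001, 0.0]]
ft_force: [-0.3, -0.1, -4.6]
grip_width: 0.0616
t33.30 phi92.61 pos [0.6275 0.0093 0.3373] | turn units -0.009 shift units [ 1.243 -0.806 -1.299] grip 0.0616 F [-0.3 -0.1 -4.6]
```

View pics/r.png

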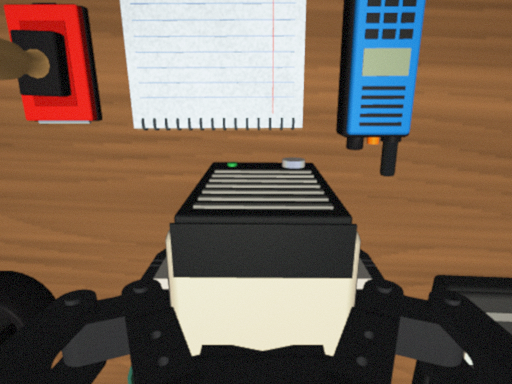

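```bash
python3 -m inch '[[1,[0,-0.4,-0.6],-0.01],[1,[0,-0.4,-0.7],0],[1,[0,0,0],0],[1,[0.3,0,0],0],[1,[0.5,0,0],0],[1,[0.4,0,0],0],[1,[0,0,0],0],[1,[0,0,0],0]]'
python3 - <<'E'
from h import *
plan(.6534,-.0285,.24,92.65)
p=optics.camera_params('wrist')
im=optics.get_image('wrist')[:,:,::-1]; cv2.imwrite('pics/r2.png',im); np.savez('r2.npz',**p)
E
```

```text
time_s: 34.02
position: [0.6531, -0.0279, 0.301]
tool_rot: [[-0.002, -0.999, -0.048], [0.001, -0.048, 0.999], [-1.0, 0.002, 0.001]]
ft_force: [0.8, 0.0, -3.2]
grip_width: 0.0616
t34.02 phi92.73 pos [ 0.6531 -0.0279  0.301 ] | turn units 0.015 shift units [ 2.033 -0.012 -0.022] grip 0.0616 F [ 0.8  0.  -3.2]
```

View pics/r2.png

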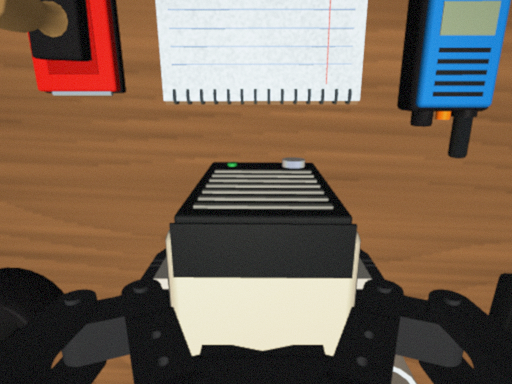

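```bash
python3 -m inch '[[1,[0.4,-0.01,-0.02],0],[1,[0.6,0,0],0],[1,[0.5,0,0],0],[1,[0.3,0,0],0],[1,[0,0,0],0],[1,[0,0,0],0],[1,[0,0,0],0],[1,[0,0,0],0]]'
python3 - <<'E'
from h import *
plan(.6534,-.0285,.2185,92.65)
p=optics.camera_params('wrist')
im=optics.get_image('side')[:,:,::-1]; cv2.imwrite('pics/s.png',cv2.resize(im[100:300,120:360],None,fx=3,fy=3))
E
```

```text
time_s: 34.73
position: [0.654, -0.0296, 0.2488]
tool_rot: [[0.002, -0.999, -0.047], [-0.001, -0.047, 0.999], [-1.0, -0.002, -0.001]]
ft_force: [-0.1, -0.7, -3.4]
grip_width: 0.0614
t34.73 phi92.67 pos [ 0.654  -0.0296  0.2488] | turn units 0.003 shift units [1.011 0.022 0.038] grip 0.0614 F [-0.1 -0.7 -3.4]
```

View pics/s.png

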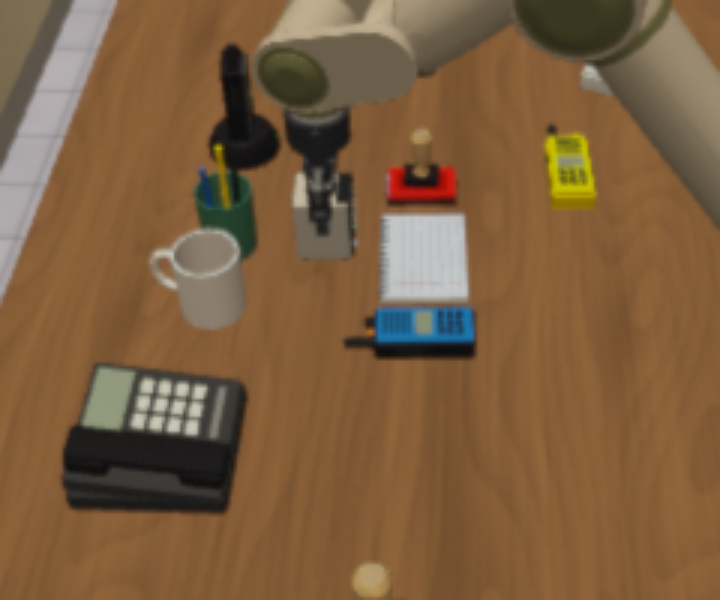

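s.png: loudspeaker clear of pen cup (225,215) and mug (205,275); others in place. Lowering.

```bash
python3 -m inch '[[1,[0.3,0.02,0.04],0],[1,[0.3,0,0],0],[1,[0.2,0,0],0],[1,[0.1,0,0],0],[1,[0,0,0],0],[1,[0,0,0],0],[1,[0,0,0],0],[1,[0,0,0],0]]'
python3 - <<'E'
from h import *
plan(.6534,-.0285,.2185,92.65)
E
```

```text
time_s: 35.45
position: [0.6533, -0.0285, 0.2209]
tool_rot: [[0.001, -0.999, -0.046], [-0.0, -0.046, 0.999], [-1.0, -0.001, -0.0]]
ft_force: [0.3, 0.1, -4.3]
grip_width: 0.0616
t35.45 phi92.66 pos [ 0.6533 -0.0285  0.2209] | turn units 0.002 shift units [ 0.08  -0.004 -0.001] grip 0.0616 F [ 0.3  0.1 -4.3]
```

```bash
python3 -m inch '[[1,[0.06,0,0],0],[1,[0.03,0,0],0],[1,[0,0,0],0],[1,[0,0,0],0],[1,[0,0,0],0],[1,[0,0,0],0],[1,[0,0,0],0],[1,[0,0,0],0]]'
python3 - <<'E'
from h import *
plan(.6534,-.0285,.2185,92.65)
E
```

```text
time_s: 36.12
position: [0.6532, -0.0284, 0.218]
tool_rot: [[0.0, -0.999, -0.046], [-0.0, -0.046, 0.999], [-1.0, -0.0, -0.0]]
ft_force: [0.2, 0.5, -0.1]
grip_width: 0.0614
t36.12 phi92.66 pos [ 0.6532 -0.0284  0.218 ] | turn units 0.003 shift units [-0.017 -0.005 -0.003] grip 0.0614 F [ 0.2  0.5 -0.1]
```

```bash
python3 -m inch '[[0.6,[0,0,0],0],[0.2,[0,0,0],0],[-0.3,[0,0,0],0],[-1,[0,0,0],0],[-1,[0,0,0],0],[-1,[0,0,0],0],[-1,[-0.3,0,0],0],[-1,[-0.6,0,0],0]]'
python3 -m inch '[[-1,[-0.9,0,0],0],[-1,[-1,0,0],0],[-1,[-1,0,0],0],[-1,[-1,0,0],0],[-1,[-1,0.2,0],0],[-1,[-0.6,1,0],0],[-1,[0,1,0],0],[-1,[0,0.7,0],0]]'
python3 - <<'E'
from h import *
plan(.57,-.03,.40,92.65)
p=optics.camera_params('wrist')
im=optics.get_image('wrist')[:,:,::-1]; cv2.imwrite('pics/t.png',im); np.savez('t.npz',**p)
H=hsv(im);rect(p,red(H),.018);rect(p,white(H),.012);rect(p,blue(H),.034)
E
```

```text
time_s: 36.78
position: [0.6529, -0.0284, 0.2437]
tool_rot: [[-0.004, -0.999, -0.046], [0.001, -0.046, 0.999], [-1.0, 0.004, 0.001]]
ft_force: [0.3, -0.8, -0.4]
grip_width: 0.0852
time_s: 37.45
position: [0.5641, -0.0322, 0.4119]
tool_rot: [[0.003, -0.999, -0.047], [-0.001, -0.047, 0.999], [-1.0, -0.003, -0.001]]
ft_force: [-0.8, -2.5, 0.3]
grip_width: 0.0857
t37.45 phi92.67 pos [ 0.5641 -0.0322  0.4119] | turn units 0.005 shift units [ 0.398 -0.197  0.066] grip 0.0857 F [-0.8 -2.5  0.3]
px [143. 126.] n 2885 centre mm (539.6 -167.0) size 89.3 x 59.4 ang 2.70
px [262. 127.] n 13346 centre mm (533.0 -33.7) size 106.9 x 149.2 ang 2.68
px [391. 133.] n 649 centre mm (529.7 109.5) size 19.8 x 37.7 ang 2.68
px [390. 128.] n 4900 centre mm (526.6 99.0) size 114.2 x 52.2 ang 2.73
```

View pics/t.png

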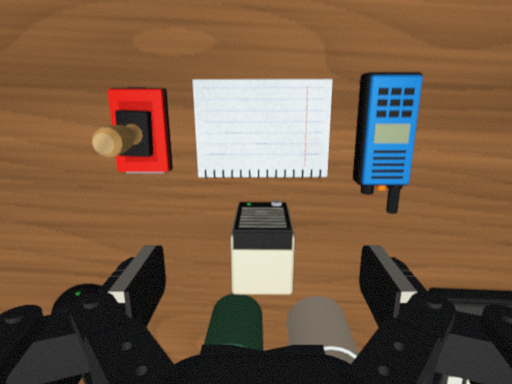

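```bash
python3 - <<'E'
from h import *
p=dict(np.load('t.npz')); R=np.array([[.9989,.0466],[-.0466,.9989]]); c=np.array([.5333,-.034])
f=lambda u,v,z:np.round(R@(ray(p,u,v,z)[:2]-c)*1000,1)
print('back top',f(232.5,293.5,.095),f(292.5,293.5,.095),'strip front top',f(235,231,.095),f(291.5,231,.095),'bottom front',f(240,203,.004),f(287,203,.004))
print('stamp foot top',f(121,111,.034),f(151,111,.034),f(151,156,.034),'ink',f(143,126,.018),'pad far',f(199,178,.012),f(327,178,.012))
im=cv2.imread('pics/t.png')
cv2.imwrite('pics/t1.png',cv2.resize(im[60:310,80:440],None,fx=2.2,fy=2.2,interpolation=cv2.INTER_CUBIC))
t=optics.get_image('top')[:,:,::-1]; cv2.imwrite('pics/t2.png',cv2.resize(t[60:270,130:400],None,fx=2.8,fy=2.8,interpolation=cv2.INTER_CUBIC))
E
```

```text
back top [151.5 -29. ] [151.5  30.6] strip front top [ 84.2 -25. ] [84.2 27.9] bottom front [ 87.5 -26.2] [87.5 30.3]
stamp foot top [ -21.9 -143.8] [ -21.9 -113.2] [  24.6 -117.6] ink [  -5.2 -128.6] pad far [ 54.4 -72.3] [54.4 75.1]
```

View pics/t1.png

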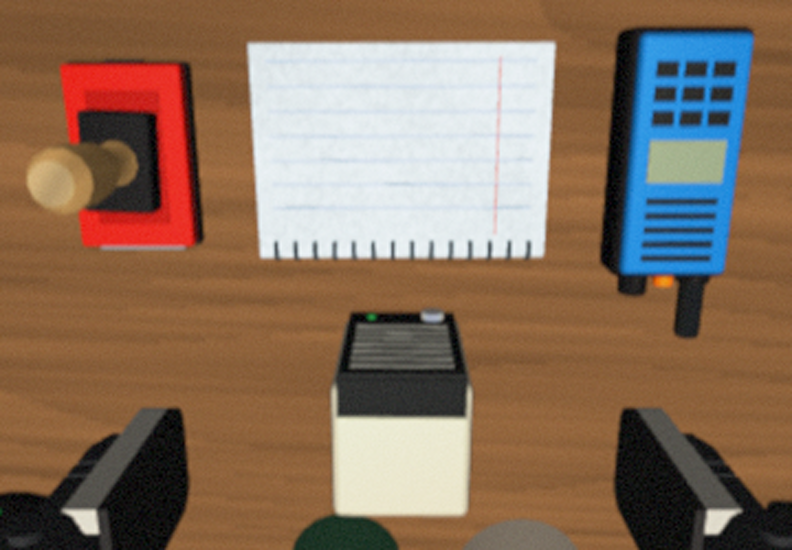

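View pics/t2.png

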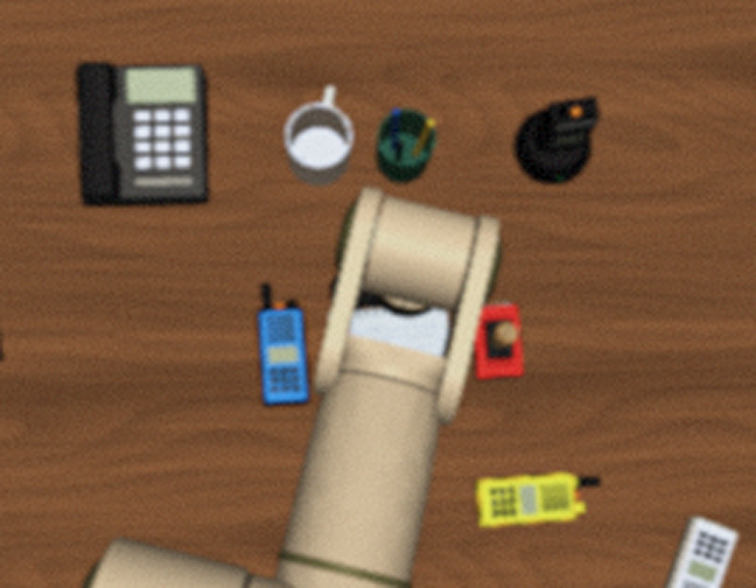

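Everything is in place: speaker front 30 mm behind the pad and square, mug and pen cup where they were. The gripper is clear at z = 0.41. Handing in.

```bash
python3 -c "
from rig import env
s=env.observe(); print(s['time_s'],s['ft_force']); print(env.close_job())"
```

```text
37.55 [ 0.92740547  0.44270993 -0.01201028]
the job is handed in; nothing more can be done
None
```

I set the counter out in the order asked and handed the job in at 37.6 s, with the gripper clear of everything.

What the last wrist and top pictures showed, relative to the message pad:
- **Radio:** face up on the telephone (+y) side, antenna pointing away. It is centred and square, with a gap of about 29 mm.
- **Ink pad:** on the other side, long sides parallel to the pad's edge. It is square within 0.1° and has a gap of about 28–30 mm.
- **Stamp:** the smaller one is standing on the middle of the ink pad. Seen from straight above, it is centred within about 1–2 mm. A slanted last view suggested 3–5 mm towards the pad. I put that down to perspective, because the release positions of ink pad and stamp agreed within about 3 mm.
- **Loudspeaker:** behind the pad, grille facing the operator, square, with a gap of about 30 mm. It is about 1 mm off centre sideways.
- **Mug and pen cup:** still standing in the same places by eye in the top picture, and the arm stayed clear of them.

The measured pad depth was 107 mm against the stated 110 mm, so the gaps are uncertain by about 2 mm. No check failed.

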